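Calibrate the tube reader with its reference tube

ROBOT

A 6-joint arm with a two-finger parallel gripper is mounted at the origin on the work surface. World frame = base frame: x ahead of the robot, y to its left, z up, the work surface at z = 0. Lengths are in m, angles in rad, forces in N, time in s.
With the tool pointing down it reaches from about 0.375 to 0.9 m from the base axis. Payload 3.1 kg.
Tool frame: the origin (TCP) lies on the centre line of the jaws, within the pads' length; the fingertips stand robot.tip_reach ahead of it and the grasp point (between the pads) is the TCP (robot.tip_reach is the distance from the TCP to the fingertips, in m); z points along the fingers, y is the direction in which the jaws open and shut (so a half turn about z gives the same grasp; the last joint's range is limited). The gripper opens to 87 mm and grips with 3 to 60 N. Pads are 19 mm wide; open, the fingers measure 117 mm over their backs; the gripper's body (75 mm by 190 mm) begins 51 mm behind the grasp point.
Start: joints at [1.117, 0.527, 1.433, -0, 1.181, -0.178], TCP at [0.17, 0.602, 0.242] pointing down, gripper open.
Joint ranges: [-3.08, 3.08], [-0.75, 2.2], [0.22, 2.44], [-1.43, 4.57], [0, 2.65], [-2.85, 2.85]. Speed limits (rad/s): [2.79, 2.79, 3.14, 3.14, 3.14, 3.14].

INTERFACE

Orientations are given as a unit quaternion [x, y, z, w].
In Python, from rig import telemetry, viewer, robot gives the robot as it stands. The module is installed in compiled form; this text tells all that it offers.
- The arm moves only by the tool step_arm, never from a script. Its argument "targets" is a list of rows, each an object of numbers: "dx", "dy", "dz": the shift along the tool's x, y, z in m; "rx", "ry", "rz": the turn, a rotation vector about the tool's x, y, z in degrees. In form: [{"dx": .., "dy": .., "dz": .., "rx": .., "ry": .., "rz": ..}, ...]. A call has exactly 5 rows; each row is the pose to reach, as a shift and turn from the pose measured when the call began, along the tool's axes at that moment; what a row does not reach only later rows make up. A row lasts 1/8 s, in which the tool goes at most 62.5 mm and 10.7 degrees, less where a joint would pass 70% of its speed; a pose out of reach is approached as far as the arm can. A call with a gripper value outside its range is refused whole. "gripper" is the opening, from 0 (shut) to 1 (fully open), set as the call begins (left out, the last holds). The fingers move at their own pace and stop on an object; "force" is the grip in N (left out, the last holds). Time passes only in rows, so rows that repeat a pose let the fingers close, or fill a call up. It gives the time, the measured TCP pose, the force and the opening at its end, in the units of the state.
- telemetry.get_obs(): the state, without advancing time (a new reading comes with each control period).
- viewer.camera(name): name is "side" or "top" or "wrist"; returns a dict with "img" (480x640x3 uint8, blue, green, red), "depth" (480x640 float32, m along the optical axis (not along the pixel's ray), 0 where there is no reading), "K" (3x3 intrinsics, pixels), "R" (3x3) and "t" (3): a world point X has camera coordinates R X + t. Camera axes: x right, y down, z forward; pixel columns grow to the right and rows downward; lengths in m; the calibration is good to about 2 mm. A picture is of the moment at which its call begins.
- robot.hand_in(): hands the job in, once; it reports no verdict.
The state is a dict: "time": time; "q": joint angles; "joint_velocities": joint speeds; "joint_torque": joint torques, N m; "position": TCP position; "tool_rot": TCP orientation; "ft_force": force on the tool from outside, world axes, zero at the start; "moment": the same for the moment, N m; "grip_width": finger opening in m.
Only numpy, scipy, OpenCV 4.12 (cv2) and the standard library are available. Lean on these libraries where they do the work, as an engineer would, in place of code of your own. Each camera call takes 0.05 s, during which the arm holds its last target.

TASK

Take the tall reference tube out of the rack and lay it on its side in the reader's V-shaped cradle, its barrel resting in both saddles (cap towards either end), and let go of it. Then take the stylus from its stand, reach its thin rod down through the small round port in the reader's top and hold the recessed calibration button fully down; finish while still gripping the stylus and holding the button down. Leave the bottle, the tip box and the short tube where they are.

Things in the scene. Friction and masses are not known exactly. Their poses are not given: they have to be found in the camera images.
- reader: Tube reader, fixed: flat-topped white housing 200 (own x) x 170 (own y) x 50 mm high, yaw within 0.35 rad of square. Origin at the centre of its underside, on the bench. A steel two-saddle V cradle stands on the half at own +x, the pin port is in the half at own -x, nearer the robot. A flat screen (own +y of the port) and three flat keys (own -y) are decoration, under 3 mm proud.
- cradle (a point): Where the axis of a seated barrel lies, mid-cradle: 82 mm above the bench, 32 mm above the housing top, 45 mm from the reader's origin along own +x; axes as the reader's. The tube lies level along own y. Two 90 degree V saddles, 12 mm thick, centred 26 mm either side along y, 42 mm wide in x, tops 3 mm below this point. Open above, between the saddles and at both ends.
- port (a point): Centre of the mouth of the round port, 53 mm above the bench, in a 34 mm square black bezel 3 mm proud of the housing top, 62 mm from the reader's origin along own -x. A straight vertical shaft 14 mm in diameter; the button's top lies 23 mm below this mouth at rest, 28 mm when fully down. Axes as the reader's.
- cal_button (a joint): Travel of the recessed calibration button (12 mm round, at the bottom of the port shaft), in m: 0 at rest, 0.005 fully down at its solid stop. Sprung: starts to move at about 1.5 N and takes 4.5 N fully down; springs back when let go.
- rack: Black two-well tube rack, fixed, 120 (own x) x 56 (own y) x 45 mm high. Origin at the centre of its underside, on the bench. Wells 31 mm wide and 40 mm deep, at own x = -30 mm and +30 mm; the tall reference tube stands in one, a short tube in the other (either way round).
- tube: The tall reference tube, loose, solid, about 70 g, 115 mm long: round barrel 29 mm in diameter, then a screw cap 34 mm in diameter over the last 20 mm (95 to 115 mm from the origin). Origin at the centre of its bottom end; own z runs along its axis to the cap. It starts upright in a rack well, its bottom 5 mm above the bench.
- tube_barrel (a point): Middle of the tube's barrel, on its axis 45 mm from the bottom end; this point belongs at the cradle point.
- stand: Fixed aluminium stand of the stylus, 50 x 50 x 55 mm high, with one vertical hole 8 mm in diameter and 52 mm deep in the middle of its top. Origin at the centre of its underside, on the bench.
- stylus: Stylus, loose, about 40 g, 120 mm long: steel rod 5 mm in diameter, 50 mm long, flat tip; then a round black handle 14 mm in diameter, 70 mm long. Origin at the rod's tip, own z towards the handle's end. It starts upright in the stand, shoulder of the handle on the stand's top, tip 5 mm above the bench, so the handle spans 55 to 125 mm above the bench.
- stylus_tip (a point): The tip of the stylus rod (same point as the stylus origin).
- short_tube: A short tube of the same make, 58 mm tall, cap 34 mm wide, in the other rack well, its top 63 mm above the bench; to be left alone. Origin at the centre of its bottom end.
- bottle: Closed reagent bottle, 60 mm in diameter, 130 mm tall, standing beyond the stylus stand; to be left alone. Origin at the centre of its underside.
- tip_box: Grey box of pipette tips, 85 x 120 x 53 mm high, beyond the rack; to be left alone. Origin at the centre of its underside.

How it is judged:
By the outcome, as a careful person would: the job done as asked, in the order asked, and still so for the second after the job is handed in, while the arm keeps its last pose, push and grip.
It also fails if it takes over 64 s, if anything falls off the work surface, if the arm or the gripper's body presses on something with over 40 N, if the wrist force passes 120 N, or if a joint passes its speed limit or range.

## Working session

There is one attempt and no reset: what is moved stays moved. The work goes in short steps, Python scripts to look and compute and a tool call to move; the robot and the scene stay as the last step left them, time stands still between calls to the robot, and variables do not carry over. Pictures are saved under pics/ and viewed, and the job is handed in when it is done.

Besides the shell and the picture viewer there is one more tool, called after "Call:" by a JSON object that holds its "name" and its "arguments". step_arm: Moves the arm, as the interface text tells. Its arguments: {"type":"object","properties":{"targets":{"type":"array"},"gripper":{"type":"number"},"force":{"type":"number"}},"required":["targets"]}

```bash
mkdir -p pics; ls
python3 - <<'E'
from rig import telemetry, viewer, robot
import cv2
print(telemetry.get_obs()); print(robot.tip_reach)
for n in ["side","top","wrist"]:
    c=viewer.camera(n); cv2.imwrite(f"pics/{n}0.png",c["img"]); print(n,c["K"].tolist(),c["R"].round(3).tolist(),c["t"].round(3).tolist())
E
```

```text
pics
{'time': 0.0, 'q': array([ 1.11749542e+00,  5.28481809e-01,  1.43391686e+00, -2.84256579e-05,
        1.18136593e+00, -1.78500760e-01]), 'joint_velocities': array([-0.00079445,  0.00161012, -0.00103906, -0.00017729, -0.00016224,
        0.00034733]), 'joint_torque': array([ 1.60850228e-03, -4.40045035e+01, -1.76599073e+01,  6.33270736e-02,
        5.81619004e-02, -1.76624039e-04]), 'position': array([0.16926713, 0.60092122, 0.24055734]), 'tool_rot': array([ 1.36962717e-01,  9.90575608e-01, -1.03632012e-03, -3.24890329e-04]), 'ft_force': array([ 0.60936526,  0.08577096, -0.92276301]), 'moment': array([0.0246807 , 0.00564282, 0.00112794]), 'grip_width': 0.08696601924514268}
0.019
side [[442.16905571359996, 0.0, 316.15426166210074], [0.0, 442.16905571359996, 243.85121085885655], [0.0, 0.0, 1.0]] [[0.986, -0.164, -0.019], [-0.104, -0.531, -0.841], [0.128, 0.831, -0.541]] [-0.619, 0.118, 0.691]
top [[481.64680854241715, 0.0, 320.19917794653213], [0.0, 481.64680854241715, 240.03450630140372], [0.0, 0.0, 1.0]] [[-0.027, -1.0, 0.01], [-0.997, 0.027, -0.066], [0.066, -0.012, -0.998]] [-0.02, 0.633, 0.915]
wrist [[337.58692057735914, 0.0, 323.68089927945755], [0.0, 337.58692057735914, 236.13623295834822], [0.0, 0.0, 1.0]] [[0.271, 0.963, -0.002], [0.922, -0.259, 0.287], [0.276, -0.08, -0.958]] [-0.623, -0.035, 0.392]
```

View pics/top0.png

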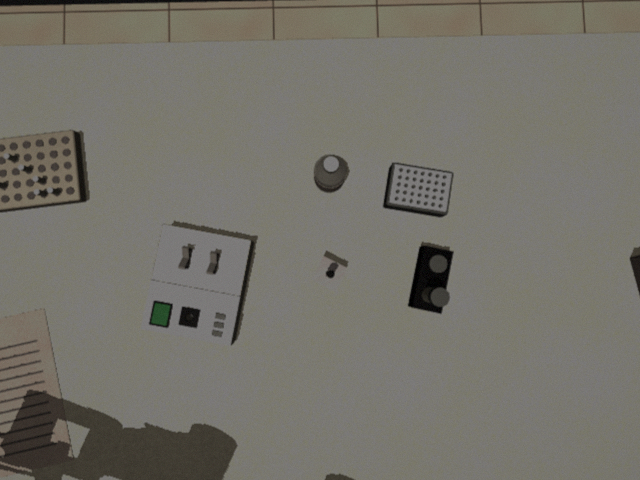

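View pics/side0.png

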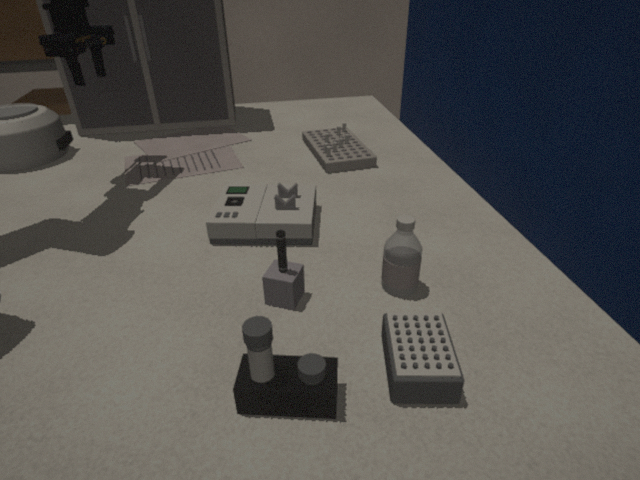

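View pics/wrist0.png

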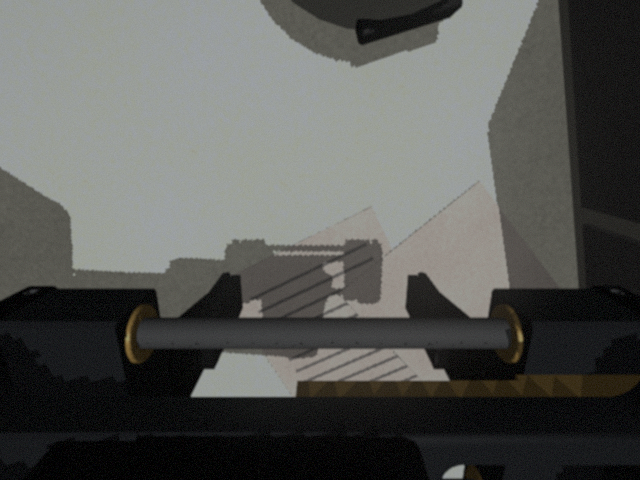

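```bash
cat > h.py <<'E'
import numpy as np, cv2
from rig import telemetry, viewer, robot
from scipy.spatial.transform import Rotation as Rot
def ray(c,u,v,z):
    d=np.linalg.inv(c["K"])@[u,v,1]; d=c["R"].T@d; o=-c["R"].T@c["t"]
    return o+d*(z-o[2])/d[2]
def proj(c,X):
    p=c["K"]@(c["R"]@np.array(X)+c["t"]); return p[:2]/p[2]
def tri(c1,p1,c2,p2):
    P=[c["K"]@np.c_[c["R"],c["t"]] for c in (c1,c2)]
    X=cv2.triangulatePoints(P[0],P[1],np.array(p1,float),np.array(p2,float))[:,0]; return X[:3]/X[3]
def crop(c,x0,y0,x1,y1,s,name,gain=2):
    im=np.clip(c["img"][y0:y1,x0:x1].astype(float)*gain,0,255).astype(np.uint8)
    cv2.imwrite(name,cv2.resize(im,None,fx=s,fy=s,interpolation=cv2.INTER_NEAREST))
E
python3 - <<'E'
from h import *
c=viewer.camera("top")
crop(c,130,210,270,350,4,"pics/tr.png")
crop(c,310,230,470,330,5,"pics/tt.png")
c=viewer.camera("side")
crop(c,200,170,340,250,5,"pics/sr.png")
crop(c,220,220,350,420,3,"pics/st.png")
E
```

```text
(no output)
```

View pics/tr.png

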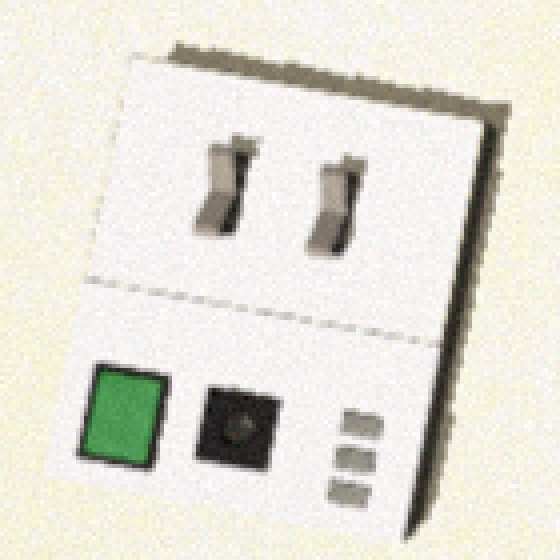

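View pics/tt.png

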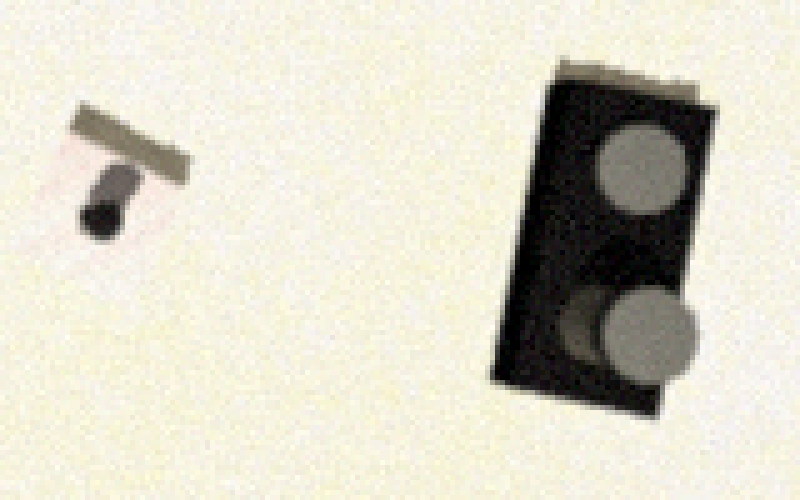

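View pics/st.png

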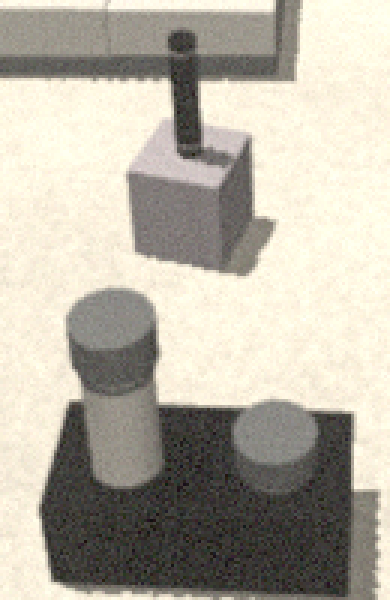

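Run:
```python
from h import *
c=viewer.camera("top"); s=viewer.camera("side")
co=[(163,224.3),(251.8,240),(231.3,345),(141.3,329.5)]
C=[ray(c,u,v,.05) for u,v in co]
for p in C: print(p.round(4))
print("ctr",np.mean(C,0), [np.linalg.norm(C[i]-C[(i+1)%4]) for i in range(4)])
# bezel, via mask
im=c["img"].astype(int); m=(im.max(2)<40).astype(np.uint8); 
n,l,st,ce=cv2.connectedComponentsWithStats(m[300:335,175:205])
k=1+np.argmax(st[1:,4]); b=ce[k]+[175,300]; print("bezel",b,st[k],ray(c,*b,.053))
print("cap top",ray(c,440.2,296.8,.12),"side",ray(s,257.3,325.7,.12),"tri",tri(c,(440.2,296.8),s,(257.3,325.7)))
print("sty top",ray(c,330.2,273.8,.125),"side",ray(s,280.7,233,.125),"tri",tri(c,(330.2,273.8),s,(280.7,233)))
rk=[(563,82),(718,106),(658,418),(493,378)]
print("rack?",[ray(c,310+u/5,230+v/5,z).round(3).tolist() for (u,v),z in zip(rk,[0.045,.045,.045,0.0])])
yaw=np.arctan2(*( (C[0]-C[3]+C[1]-C[2])[:2][::-1])); print("yaw",yaw)
print("short",ray(c,310+642/5,230+169/5,.063))
```

```text
[0.6677 0.2576 0.05  ]
[0.6337 0.0914 0.05  ]
[0.4397 0.1328 0.05  ]
[0.4729 0.2988 0.05  ]
ctr [0.55351435 0.19516096 0.05      ] [np.float64(0.16966827078713073), np.float64(0.1983180062211124), np.float64(0.16929440619861094), np.float64(0.1991213543320308)]
bezel [188.80592105 316.69407895] [  4   7  21  20 304] [0.49422864 0.21003854 0.053     ]
cap top [ 0.52174617 -0.24099414  0.12      ] side [ 0.52358485 -0.24208892  0.12      ] tri [ 0.52255776 -0.24120575  0.11929315]
sty top [ 0.56660953 -0.05190202  0.125     ] side [ 0.56798444 -0.05750028  0.125     ] tri [ 0.56737856 -0.05205105  0.12173971]
rack? [[0.613, -0.231, 0.045], [0.603, -0.289, 0.045], [0.486, -0.262, 0.045], [0.499, -0.209, 0.0]]
yaw -0.20943825911774777
short [ 0.57932365 -0.25495839  0.063     ]
```

View pics/sr.png

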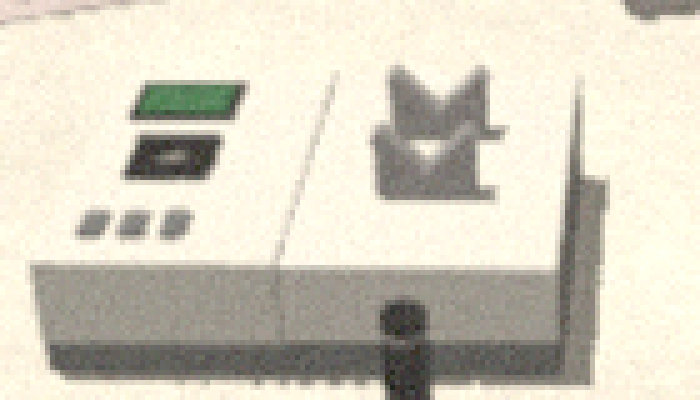

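```bash
cat >> h.py <<'E'
YAW=-0.209
def rt(y,z):
    y=np.array(y,float);z=np.array(z,float);y/=np.linalg.norm(y);z/=np.linalg.norm(z);return np.c_[np.cross(y,z),y,z]
Y=np.array([np.cos(YAW),np.sin(YAW),0]); U=np.array([-np.sin(YAW),np.cos(YAW),0]); D=np.array([0,0,-1.])
RG=rt(Y,D-U); RP=rt(Y,D+U); RD=rt(Y,D)
def go(p,R,show=True):
    o=telemetry.get_obs(); R0=Rot.from_quat(o["tool_rot"]).as_matrix()
    d=R0.T@(np.array(p)-o["position"]); rv=np.degrees(Rot.from_matrix(R0.T@R).as_rotvec())
    print("t",round(o["time"],2),"d mm",(d*1000).round(1),"rv",rv.round(1),"|rv|",np.linalg.norm(rv).round(1),"pos",o["position"].round(4),"grip",round(o["grip_width"],4),"F",o["ft_force"].round(1),"q",o["q"].round(2))
E
python3 - <<'E'
from h import *
T=np.array([.5222,-.241,.110])
go(T-RG[:,2]*.11+[0,0,.06],RG); go([.45,.1,.28],RD)
E
```

```text
t 0.35 d mm [-563.  -637.5   -6.2] rv [ 33.7 -36.   81.4] |rv| 95.2 pos [0.1695 0.6014 0.2413] grip 0.0869 F [-0.1 -0.3  0.6] q [ 1.12  0.53  1.43  0.    1.18 -0.18]
t 0.35 d mm [-406.  -406.5  -38.5] rv [-0.   0.  86.2] |rv| 86.2 pos [0.1695 0.6014 0.2413] grip 0.0869 F [-0.1 -0.3  0.6] q [ 1.12  0.53  1.43  0.    1.18 -0.18]
```

Call:
{"name": "step_arm", "arguments": {"targets": [{"dx": -0.04, "dy": -0.04, "dz": -0.004, "rz": 10}, {"dx": -0.08, "dy": -0.08, "dz": -0.008, "rz": 20}, {"dx": -0.12, "dy": -0.12, "dz": -0.012, "rz": 30}, {"dx": -0.16, "dy": -0.16, "dz": -0.016, "rz": 40}, {"dx": -0.2, "dy": -0.2, "dz": -0.02, "rz": 50}], "gripper": 1, "force": 40}}

```text
invalid input
```

Run:
```python
from h import *
T=np.array([.5222,-.241,.110])
go(T-RG[:,2]*.11+[0,0,.06],RG)
```

```text
t 0.35 d mm [-563.  -637.5   -6.2] rv [ 33.7 -36.   81.4] |rv| 95.2 pos [0.1695 0.6014 0.2413] grip 0.0869 F [-0.1 -0.3  0.6] q [ 1.12  0.53  1.43  0.    1.18 -0.18]
```

Call:
{"name": "step_arm", "arguments": {"targets": [{"dx": -0.04, "dy": -0.04, "dz": -0.004, "rx": 0, "ry": 0, "rz": 10}, {"dx": -0.08, "dy": -0.08, "dz": -0.008, "rx": 0, "ry": 0, "rz": 20}, {"dx": -0.12, "dy": -0.12, "dz": -0.012, "rx": 0, "ry": 0, "rz": 30}, {"dx": -0.16, "dy": -0.16, "dz": -0.016, "rx": 0, "ry": 0, "rz": 40}, {"dx": -0.2, "dy": -0.2, "dz": -0.02, "rx": 0, "ry": 0, "rz": 50}], "gripper": 1, "force": 40}}

```text
time: 0.98
position: [0.3085, 0.3532, 0.2618]
tool_rot: [0.545, 0.838, 0.0, 0.0]
ft_force: [1.0, 0.5, -0.5]
grip_width: 0.087
```

Run:
```python
from h import *
T=np.array([.5222,-.241,.110])
go(T-RG[:,2]*.11+[0,0,.06],RG)
```

```text
t 0.97 d mm [-5.668e+02 -3.000e-01  1.420e+01] rv [ 14.1 -43.5  34. ] |rv| 57.0 pos [0.3085 0.3532 0.2618] grip 0.087 F [ 1.   0.5 -0.5] q [ 0.61  0.29  1.79 -0.    1.06  0.2 ]
```

Call:
{"name": "step_arm", "arguments": {"targets": [{"dx": -0.06, "dy": 0, "dz": 0, "rx": 2, "ry": -8, "rz": 6}, {"dx": -0.12, "dy": 0, "dz": 0, "rx": 5, "ry": -16, "rz": 12}, {"dx": -0.18, "dy": 0, "dz": 0, "rx": 7, "ry": -24, "rz": 18}, {"dx": -0.24, "dy": 0, "dz": 0, "rx": 10, "ry": -31, "rz": 24}, {"dx": -0.3, "dy": 0, "dz": 0, "rx": 12, "ry": -38, "rz": 30}]}}

```text
time: 1.6
position: [0.4314, 0.0777, 0.2622]
tool_rot: [0.708, 0.62, -0.26, 0.216]
ft_force: [1.3, -0.6, 0.4]
grip_width: 0.0869
```

Run:
```python
from h import *
T=np.array([.5222,-.241,.110])
go(T-RG[:,2]*.11+[0,0,.06],RG)
```

```text
t 1.6 d mm [-166.5  139.4  152.9] rv [ 2.  -5.4  3.7] |rv| 6.9 pos [0.4314 0.0777 0.2622] grip 0.0869 F [ 1.3 -0.6  0.4] q [ 0.3   0.46  1.72 -0.62  1.36  0.69]
```

Call:
{"name": "step_arm", "arguments": {"targets": [{"dx": -0.033, "dy": 0.028, "dz": 0.031, "rx": 1, "ry": -2, "rz": 1}, {"dx": -0.067, "dy": 0.056, "dz": 0.061, "rx": 1, "ry": -3, "rz": 2}, {"dx": -0.1, "dy": 0.084, "dz": 0.092, "rx": 2, "ry": -4, "rz": 3}, {"dx": -0.133, "dy": 0.112, "dz": 0.122, "rx": 2, "ry": -5.4, "rz": 3.7}, {"dx": -0.1665, "dy": 0.1394, "dz": 0.1529, "rx": 2, "ry": -5.4, "rz": 3.7}]}}

```text
time: 2.22
position: [0.5391, -0.1664, 0.2473]
tool_rot: [0.718, 0.582, -0.297, 0.241]
ft_force: [0.5, 1.3, 0.4]
grip_width: 0.0869
```

Run:
```python
from h import *
T=np.array([.5222,-.241,.110])
go(T-RG[:,2]*.004,RG)
c=viewer.camera("wrist"); crop(c,0,0,640,480,1,"pics/w1.png",2)
for p in ([.5222,-.241,.12],[.5222,-.241,.005],[.5675,-.052,.125]): print(proj(c,p))
```

```text
t 2.23 d mm [ 42.8  -1.1 147.3] rv [ 0.  -0.1  0. ] |rv| 0.1 pos [ 0.5391 -0.1664  0.2473] grip 0.0869 F [0.5 1.3 0.4] q [-0.14  0.57  1.62 -0.86  1.19  0.5 ]
[321.97217274 186.9326275 ]
[322.33102214  94.569595  ]
[ 335.09025099 -149.87695862]
```

View pics/w1.png

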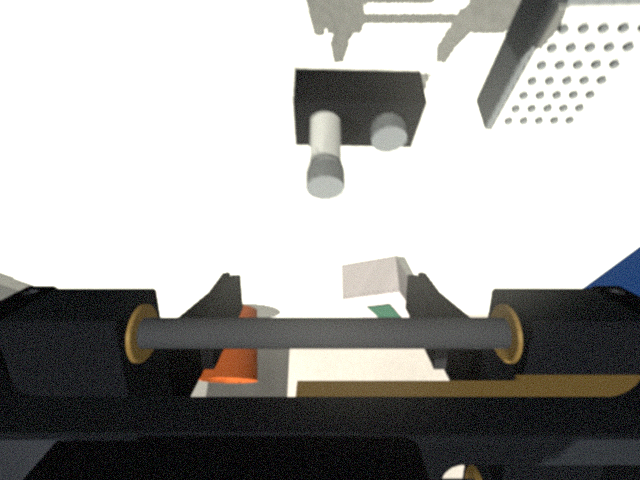

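Call:
{"name": "step_arm", "arguments": {"targets": [{"dx": 0.01, "dy": 0, "dz": 0.035, "rx": 0, "ry": 0, "rz": 0}, {"dx": 0.02, "dy": 0, "dz": 0.07, "rx": 0, "ry": 0, "rz": 0}, {"dx": 0.03, "dy": 0, "dz": 0.1, "rx": 0, "ry": 0, "rz": 0}, {"dx": 0.038, "dy": 0, "dz": 0.13, "rx": 0, "ry": 0, "rz": 0}, {"dx": 0.0428, "dy": 0, "dz": 0.1473, "rx": 0, "ry": 0, "rz": 0}]}}

```text
time: 2.9
position: [0.5261, -0.2451, 0.1125]
tool_rot: [0.719, 0.58, -0.298, 0.242]
ft_force: [-0.4, -0.2, -0.0]
grip_width: 0.0872
```

Run:
```python
from h import *
T=np.array([.5230,-.241,.110])
go(T-RG[:,2]*.004,RG)
c=viewer.camera("wrist"); crop(c,0,0,640,480,1,"pics/w2.png",2)
```

```text
t 2.9 d mm [ 4.1 -3.9 -4.6] rv [-0.   0.1 -0.2] |rv| 0.2 pos [ 0.5261 -0.2451  0.1125] grip 0.0872 F [-0.4 -0.2 -0. ] q [-0.28  0.77  1.71 -1.06  0.94  0.72]
```

View pics/w2.png

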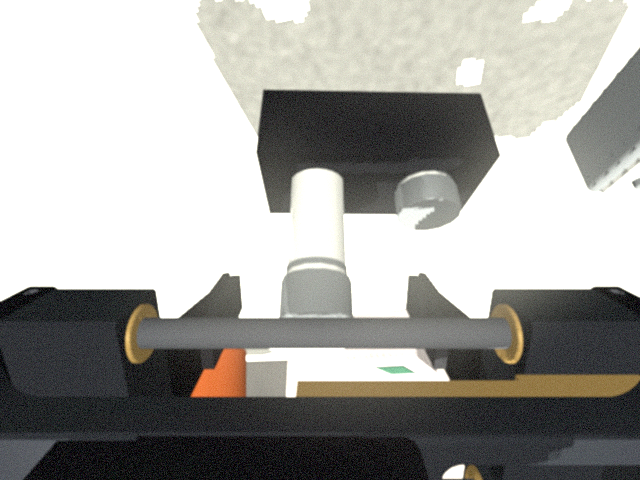

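Call:
{"name": "step_arm", "arguments": {"targets": [{"dx": 0.004, "dy": -0.0035, "dz": -0.0045, "rx": 0, "ry": 0, "rz": 0}, {"dx": 0.004, "dy": -0.0035, "dz": -0.0045, "rx": 0, "ry": 0, "rz": 0}, {"dx": 0.004, "dy": -0.0035, "dz": -0.0045, "rx": 0, "ry": 0, "rz": 0}, {"dx": 0.004, "dy": -0.0035, "dz": -0.0045, "rx": 0, "ry": 0, "rz": 0}, {"dx": 0.004, "dy": -0.0035, "dz": -0.0045, "rx": 0, "ry": 0, "rz": 0}]}}

```text
time: 3.58
position: [0.5234, -0.2389, 0.1118]
tool_rot: [0.719, 0.58, -0.298, 0.241]
ft_force: [-0.5, 0.0, 0.3]
grip_width: 0.0871
```

Run:
```python
from h import *
T=np.array([.5230,-.241,.110])
go(T-RG[:,2]*.004,RG)
c=viewer.camera("wrist"); crop(c,0,0,640,480,1,"pics/w3.png",2)
```

```text
t 3.58 d mm [-0.2  0.  -1.2] rv [-0.1  0.1 -0.2] |rv| 0.2 pos [ 0.5234 -0.2389  0.1118] grip 0.0871 F [-0.5  0.   0.3] q [-0.27  0.77  1.72 -1.06  0.94  0.73]
```

View pics/w3.png

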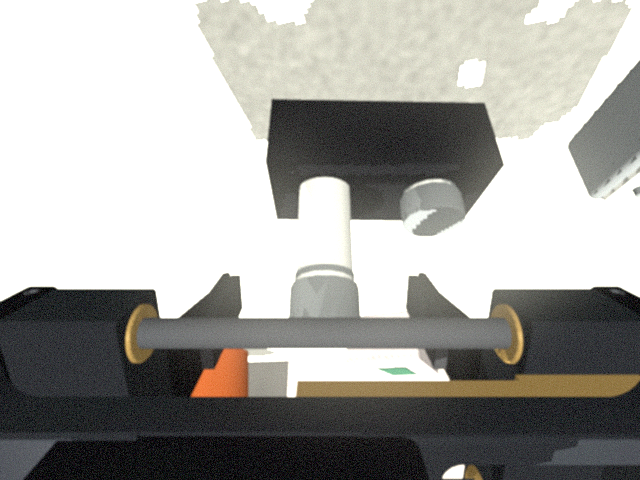

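Call:
{"name": "step_arm", "arguments": {"targets": [{"dx": 0, "dy": 0, "dz": 0, "rx": 0, "ry": 0, "rz": 0}, {"dx": 0, "dy": 0, "dz": 0, "rx": 0, "ry": 0, "rz": 0}, {"dx": 0, "dy": 0, "dz": 0, "rx": 0, "ry": 0, "rz": 0}, {"dx": 0, "dy": 0, "dz": 0, "rx": 0, "ry": 0, "rz": 0}, {"dx": 0, "dy": 0, "dz": 0, "rx": 0, "ry": 0, "rz": 0}], "gripper": 0, "force": 45}}

```text
time: 4.25
position: [0.5233, -0.239, 0.1117]
tool_rot: [0.719, 0.58, -0.298, 0.241]
ft_force: [0.4, -0.5, 0.2]
grip_width: 0.0451
```

Call:
{"name": "step_arm", "arguments": {"targets": [{"dx": 0, "dy": 0, "dz": 0, "rx": 0, "ry": 0, "rz": 0}, {"dx": -0.004, "dy": 0, "dz": -0.004, "rx": 0, "ry": 0, "rz": 0}, {"dx": -0.01, "dy": 0, "dz": -0.01, "rx": 0, "ry": 0, "rz": 0}, {"dx": -0.016, "dy": 0, "dz": -0.016, "rx": 0, "ry": 0, "rz": 0}, {"dx": -0.02, "dy": 0, "dz": -0.02, "rx": 0, "ry": 0, "rz": 0}]}}

```text
time: 4.88
position: [0.5235, -0.239, 0.1409]
tool_rot: [0.719, 0.58, -0.298, 0.241]
ft_force: [0.2, -1.0, -0.4]
grip_width: 0.0318
```

Run:
```python
from h import *
go([.523,-.241,.25],RG)
```

```text
t 4.88 d mm [-78.7   0.1 -75.6] rv [-0.1  0.1 -0.2] |rv| 0.3 pos [ 0.5235 -0.239   0.1409] grip 0.0318 F [ 0.2 -1.  -0.4] q [-0.27  0.72  1.71 -1.03  0.97  0.67]
```

Run:
```python
from h import *
c=viewer.camera("wrist"); crop(c,0,0,640,480,1,"pics/w4.png",2)
s=viewer.camera("side"); crop(s,150,220,400,420,3,"pics/s4.png",2)
go([.523,-.241,.25],RG)
```

```text
t 4.97 d mm [-78.7   0.  -75.5] rv [-0.   0.1 -0.3] |rv| 0.3 pos [ 0.5237 -0.239   0.141 ] grip 0.032 F [-0.6 -0.  -0.1] q [-0.27  0.72  1.71 -1.03  0.97  0.67]
```

View pics/w4.png

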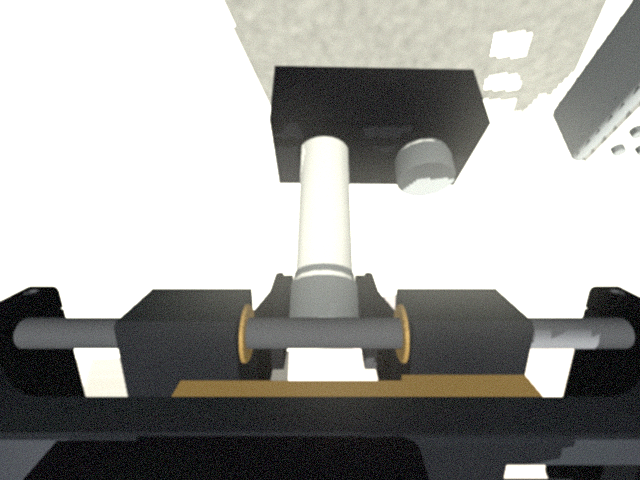

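View pics/s4.png

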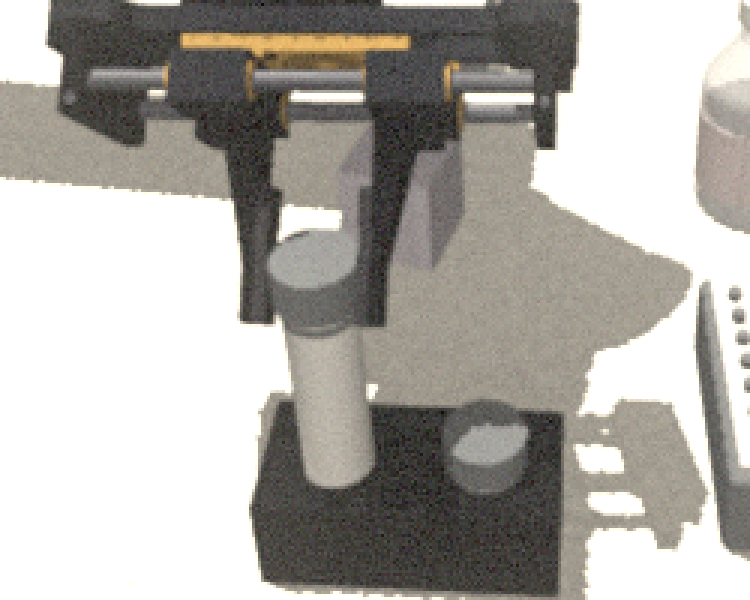

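Call:
{"name": "step_arm", "arguments": {"targets": [{"dx": -0.02, "dy": 0, "dz": -0.02, "rx": 0, "ry": 0, "rz": 0}, {"dx": -0.04, "dy": 0, "dz": -0.04, "rx": 0, "ry": 0, "rz": 0}, {"dx": -0.06, "dy": 0, "dz": -0.06, "rx": 0, "ry": 0, "rz": 0}, {"dx": -0.08, "dy": 0, "dz": -0.08, "rx": 0, "ry": 0, "rz": 0}, {"dx": -0.085, "dy": 0, "dz": -0.085, "rx": 0, "ry": 0, "rz": 0}]}}

```text
time: 5.6
position: [0.524, -0.2389, 0.2628]
tool_rot: [0.719, 0.579, -0.297, 0.243]
ft_force: [-0.9, -0.4, -0.5]
grip_width: 0.0318
```

Run:
```python
from h import *
P=np.array([.5975,.1858,.082])
o=telemetry.get_obs()
go(P-U*.06+[0,0,.15],RP)
```

```text
t 5.6 d mm [ 283.4  -17.8 -240.8] rv [ 0.4 90.1 -0.2] |rv| 90.1 pos [ 0.524  -0.2389  0.2628] grip 0.0318 F [-0.9 -0.4 -0.5] q [-0.27  0.53  1.64 -0.9   1.12  0.43]
```

Call:
{"name": "step_arm", "arguments": {"targets": [{"dx": 0.014, "dy": -0.001, "dz": -0.012, "rx": 0, "ry": 6, "rz": 0}, {"dx": 0.036, "dy": -0.002, "dz": -0.031, "rx": 0, "ry": 14, "rz": 0}, {"dx": 0.062, "dy": -0.004, "dz": -0.053, "rx": 0, "ry": 22, "rz": 0}, {"dx": 0.09, "dy": -0.006, "dz": -0.078, "rx": 0, "ry": 30, "rz": 0}, {"dx": 0.12, "dy": -0.008, "dz": -0.1, "rx": 0, "ry": 38, "rz": 0}]}}

```text
time: 6.22
position: [0.549, -0.0839, 0.2477]
tool_rot: [0.777, 0.627, -0.045, 0.039]
ft_force: [0.1, -0.3, -1.7]
grip_width: 0.032
```

Run:
```python
from h import *
P=np.array([.5975,.1858,.082])
go(P-U*.06+[0,0,.15],RP)
```

```text
t 6.22 d mm [214.2  -9.4  -9.9] rv [ 0.4 51.8 -0.1] |rv| 51.8 pos [ 0.549  -0.0839  0.2477] grip 0.032 F [ 0.1 -0.3 -1.7] q [-0.29  0.43  1.6  -0.13  1.1  -0.02]
```

Call:
{"name": "step_arm", "arguments": {"targets": [{"dx": 0.04, "dy": -0.002, "dz": -0.002, "rx": 0, "ry": 9, "rz": 0}, {"dx": 0.08, "dy": -0.004, "dz": -0.004, "rx": 0, "ry": 18, "rz": 0}, {"dx": 0.12, "dy": -0.005, "dz": -0.005, "rx": 0, "ry": 27, "rz": 0}, {"dx": 0.16, "dy": -0.007, "dz": -0.007, "rx": 0, "ry": 36, "rz": 0}, {"dx": 0.19, "dy": -0.008, "dz": -0.009, "rx": 0, "ry": 45, "rz": 0}]}}

```text
time: 6.85
position: [0.5807, 0.1046, 0.2332]
tool_rot: [0.735, 0.593, 0.257, -0.205]
ft_force: [-0.5, 0.1, -0.2]
grip_width: 0.032
```

Run:
```python
from h import *
P=np.array([.5975,.1858,.082])
go(P-U*.06+[0,0,.15],RP)
```

```text
t 6.85 d mm [17.2 -0.5 15.2] rv [ 0.3  6.6 -0. ] |rv| 6.6 pos [0.5807 0.1046 0.2332] grip 0.032 F [-0.5  0.1 -0.2] q [-0.33  0.52  1.7   0.75  1.14 -0.52]
```

Call:
{"name": "step_arm", "arguments": {"targets": [{"dx": 0.008, "dy": 0, "dz": 0.007, "rx": 0, "ry": 3, "rz": 0}, {"dx": 0.0172, "dy": 0, "dz": 0.0152, "rx": 0, "ry": 6.6, "rz": 0}, {"dx": 0.0172, "dy": 0, "dz": 0.0152, "rx": 0, "ry": 6.6, "rz": 0}, {"dx": 0.0172, "dy": 0, "dz": 0.0152, "rx": 0, "ry": 6.6, "rz": 0}, {"dx": 0.0172, "dy": 0, "dz": 0.0152, "rx": 0, "ry": 6.6, "rz": 0}]}}

```text
time: 7.48
position: [0.5857, 0.1268, 0.2321]
tool_rot: [0.719, 0.581, 0.299, -0.239]
ft_force: [0.1, -0.0, 0.6]
grip_width: 0.0321
```

Run:
```python
from h import *
P=np.array([.5975,.1858,.082])
go(P-U*.06+[0,0,.15],RP)
for n in ("top","side","wrist"):
    c=viewer.camera(n); cv2.imwrite(f"pics/{n}5r.png",c["img"]); crop(c,0,0,640,480,1,f"pics/{n}5.png",2)
    # expected tube ends when TCP=P-60U+150
    print(n,proj(c,P-U*.045+[0,0,.15]),proj(c,P+U*.045+[0,0,.15]))
```

```text
t 7.47 d mm [ 0.  -0.7  0.2] rv [ 0.3  0.  -0. ] |rv| 0.3 pos [0.5857 0.1268 0.2321] grip 0.0321 F [ 0.1 -0.   0.6] q [-0.33  0.55  1.72  0.87  1.17 -0.6 ]
top [202.5946925 263.1826351] [143.47369485 252.29518792]
side [277.25506189 119.16302787] [282.89931253 104.6457778 ]
wrist [321.72136071 277.10768049] [321.62917983 141.5594607 ]
```

View pics/top5.png

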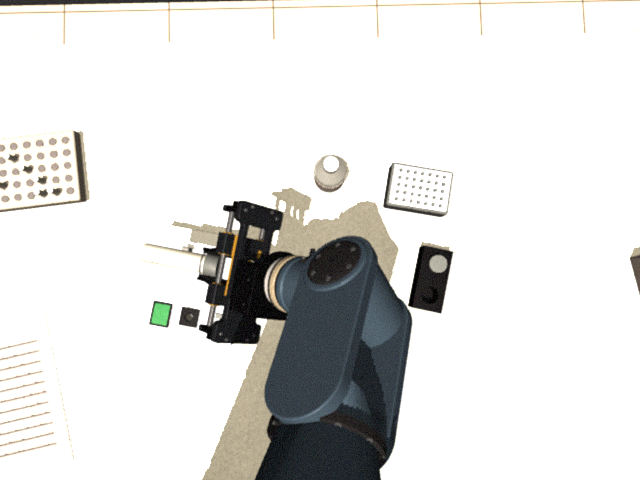

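View pics/side5.png

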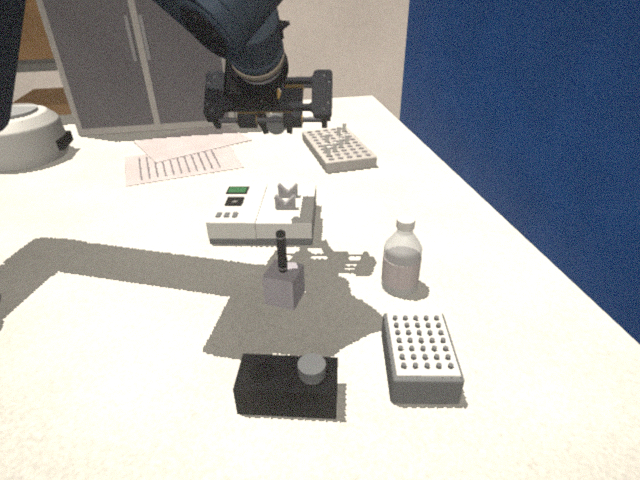

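View pics/wrist5.png

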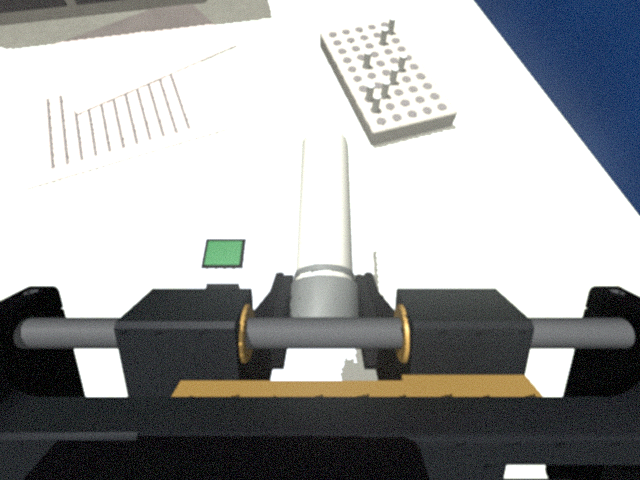

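```bash
cat > tubefit.py <<'E'
from h import *
def cloud(c):
    v,u=np.mgrid[0:480,0:640]; z=c["depth"]; p=np.stack([(u-c["K"][0,2])/c["K"][0,0]*z,(v-c["K"][1,2])/c["K"][1,1]*z,z],-1)
    return (p-c["t"])@c["R"], z>0
P=np.array([.5975,.1858,.082])
def fit(n,zlo,zhi):
    c=viewer.camera(n); X,ok=cloud(c); X=X[ok]
    a=(X-P)@U; b=(X-P)@Y; z=X[:,2]
    m=(abs(b)<.03)&(z>zlo)&(z<zhi)&(a>-.08)&(a<.12); a,b,z=a[m],b[m],z[m]
    for lo in np.arange(-.075,.075,.01):
        k=(a>=lo)&(a<lo+.01)
        if k.sum()>15: print(n,f"a {lo+.005:.3f} n {k.sum()} b [{np.percentile(b[k],2):.4f} {np.percentile(b[k],98):.4f}] ztop {np.percentile(z[k],95):.4f}")
    print("a max",np.percentile(a,99.5),"a min",a.min())
E
python3 - <<'E'
from tubefit import *
fit("wrist",.19,.30); fit("top",.19,.30)
E
```

```text
wrist a -0.070 n 1423 b [-0.0271 0.0280] ztop 0.2985
wrist a -0.060 n 2318 b [-0.0242 0.0255] ztop 0.2491
wrist a -0.050 n 1658 b [-0.0227 0.0244] ztop 0.2476
wrist a -0.040 n 1204 b [-0.0216 0.0233] ztop 0.2456
wrist a -0.030 n 971 b [-0.0123 0.0145] ztop 0.2454
wrist a -0.020 n 894 b [-0.0123 0.0147] ztop 0.2454
wrist a -0.010 n 830 b [-0.0122 0.0148] ztop 0.2453
wrist a -0.000 n 760 b [-0.0120 0.0145] ztop 0.2453
wrist a 0.010 n 716 b [-0.0118 0.0150] ztop 0.2452
wrist a 0.020 n 648 b [-0.0120 0.0148] ztop 0.2452
wrist a 0.030 n 615 b [-0.0118 0.0151] ztop 0.2451
wrist a 0.040 n 486 b [-0.0113 0.0148] ztop 0.2451
wrist a 0.050 n 16 b [-0.0080 0.0128] ztop 0.2435
a max 0.04291986502847111 a min -0.07998183256157546
top a -0.070 n 143 b [-0.0243 0.0240] ztop 0.2980
top a -0.060 n 219 b [-0.0260 0.0237] ztop 0.2499
top a -0.050 n 192 b [-0.0248 0.0226] ztop 0.2485
top a -0.040 n 161 b [-0.0240 0.0214] ztop 0.2466
top a -0.030 n 127 b [-0.0139 0.0132] ztop 0.2466
top a -0.020 n 132 b [-0.0141 0.0131] ztop 0.2465
top a -0.010 n 127 b [-0.0139 0.0131] ztop 0.2457
top a -0.000 n 131 b [-0.0140 0.0129] ztop 0.2462
top a 0.010 n 129 b [-0.0137 0.0135] ztop 0.2466
top a 0.020 n 130 b [-0.0140 0.0134] ztop 0.2459
top a 0.030 n 127 b [-0.0132 0.0134] ztop 0.2466
top a 0.040 n 123 b [-0.0133 0.0136] ztop 0.2461
a max 0.04520657037299033 a min -0.07507750721822673
```

Run:
```python
from tubefit import *
c=viewer.camera("top")
# saddle outline corners in pics/tr.png: far end top-right corners & near ends
for (u,v) in [(210,147),(240,150),(195,230),(234,236),(322,165),(352,168),(308,250),(346,256)]:
    p=ray(c,130+u/4,210+v/4,.079); print((u,v),"a",((p-P)@U).round(4),"b",((p-P)@Y).round(4))
```

```text
(210, 147) a 0.0323 b 0.0189
(240, 150) a 0.0187 b 0.0201
(195, 230) a 0.0315 b -0.0192
(234, 236) a 0.0136 b -0.0186
(322, 165) a -0.0192 b 0.0201
(352, 168) a -0.0328 b 0.0212
(308, 250) a -0.0205 b -0.0188
(346, 256) a -0.0379 b -0.0184
```

Call:
{"name": "step_arm", "arguments": {"targets": [{"dx": -0.02, "dy": 0, "dz": 0.02, "rx": 0, "ry": 0, "rz": 0}, {"dx": -0.042, "dy": 0, "dz": 0.042, "rx": 0, "ry": 0, "rz": 0}, {"dx": -0.064, "dy": 0, "dz": 0.064, "rx": 0, "ry": 0, "rz": 0}, {"dx": -0.084, "dy": 0, "dz": 0.084, "rx": 0, "ry": 0, "rz": 0}, {"dx": -0.097, "dy": 0, "dz": 0.097, "rx": 0, "ry": 0, "rz": 0}]}}

```text
time: 8.4
position: [0.586, 0.1268, 0.0938]
tool_rot: [0.719, 0.581, 0.299, -0.239]
ft_force: [0.8, 0.8, -0.9]
grip_width: 0.0318
```

Run:
```python
from tubefit import *
go(P-U*.06,RP)
fit("wrist",.065,.13)
c=viewer.camera("side"); crop(c,200,100,350,250,4,"pics/s6.png",2)
```

```text
t 8.4 d mm [-8.3 -1.   8.4] rv [ 0.3  0.  -0.1] |rv| 0.3 pos [0.586  0.1268 0.0938] grip 0.0318 F [ 0.8  0.8 -0.9] q [-0.33  0.79  1.77  1.    0.99 -0.87]
wrist a -0.070 n 1318 b [-0.0260 0.0281] ztop 0.1189
wrist a -0.060 n 2300 b [-0.0237 0.0258] ztop 0.1105
wrist a -0.050 n 1657 b [-0.0224 0.0247] ztop 0.1092
wrist a -0.040 n 1214 b [-0.0213 0.0234] ztop 0.1071
wrist a -0.030 n 1233 b [-0.0178 0.0214] ztop 0.1068
wrist a -0.020 n 1066 b [-0.0180 0.0216] ztop 0.1067
wrist a -0.010 n 839 b [-0.0118 0.0151] ztop 0.1068
wrist a -0.000 n 758 b [-0.0117 0.0150] ztop 0.1068
wrist a 0.010 n 709 b [-0.0114 0.0152] ztop 0.1067
wrist a 0.020 n 836 b [-0.0174 0.0212] ztop 0.1064
wrist a 0.030 n 773 b [-0.0182 0.0219] ztop 0.1066
wrist a 0.040 n 490 b [-0.0115 0.0151] ztop 0.1066
a max 0.04268504622801804 a min -0.07206968355877558
```

View pics/s6.png

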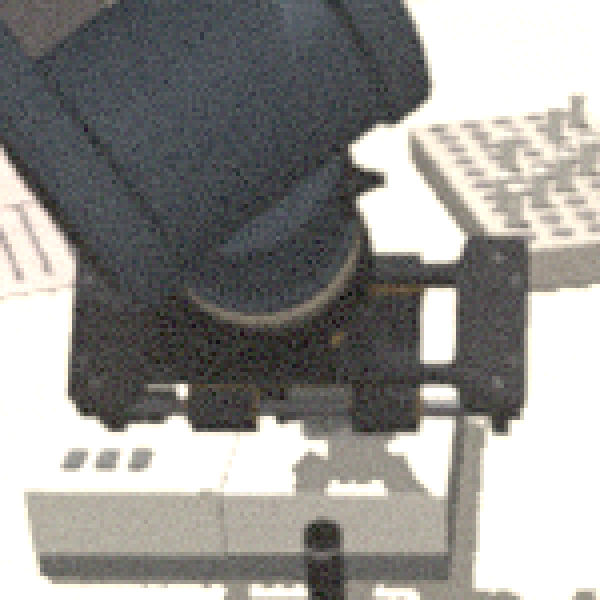

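Call:
{"name": "step_arm", "arguments": {"targets": [{"dx": -0.003, "dy": 0, "dz": 0.003, "rx": 0, "ry": 0, "rz": 0}, {"dx": -0.0055, "dy": 0, "dz": 0.0055, "rx": 0, "ry": 0, "rz": 0}, {"dx": -0.0068, "dy": 0, "dz": 0.0068, "rx": 0, "ry": 0, "rz": 0}, {"dx": -0.0068, "dy": 0, "dz": 0.0068, "rx": 0, "ry": 0, "rz": 0}, {"dx": -0.0068, "dy": 0, "dz": 0.0068, "rx": 0, "ry": 0, "rz": 0}]}}

```text
time: 9.12
position: [0.5856, 0.1269, 0.084]
tool_rot: [0.719, 0.58, 0.298, -0.24]
ft_force: [-0.6, 1.3, -1.2]
grip_width: 0.0317
```

Run:
```python
from tubefit import *
go(P-U*.06,RP)
fit("wrist",.065,.13)
```

```text
t 9.12 d mm [-1.4 -0.5  1.5] rv [ 0.2 -0.  -0.1] |rv| 0.2 pos [0.5856 0.1269 0.084 ] grip 0.0317 F [-0.6  1.3 -1.2] q [-0.33  0.81  1.78  1.01  0.98 -0.89]
wrist a -0.070 n 1311 b [-0.0263 0.0277] ztop 0.1093
wrist a -0.060 n 2301 b [-0.0241 0.0254] ztop 0.1009
wrist a -0.050 n 1668 b [-0.0229 0.0242] ztop 0.0994
wrist a -0.040 n 1201 b [-0.0216 0.0234] ztop 0.0973
wrist a -0.030 n 1324 b [-0.0179 0.0216] ztop 0.0971
wrist a -0.020 n 1098 b [-0.0177 0.0215] ztop 0.0971
wrist a -0.010 n 843 b [-0.0123 0.0147] ztop 0.0971
wrist a -0.000 n 750 b [-0.0122 0.0145] ztop 0.0970
wrist a 0.010 n 714 b [-0.0119 0.0149] ztop 0.0970
wrist a 0.020 n 918 b [-0.0176 0.0213] ztop 0.0968
wrist a 0.030 n 805 b [-0.0181 0.0219] ztop 0.0968
wrist a 0.040 n 494 b [-0.0116 0.0147] ztop 0.0969
a max 0.04286399956680483 a min -0.07210537557147452
```

Not yet touching; lower about 1.5 mm more and watch the force.

Call:
{"name": "step_arm", "arguments": {"targets": [{"dx": -0.0005, "dy": 0, "dz": 0.0005, "rx": 0, "ry": 0, "rz": 0}, {"dx": -0.001, "dy": 0, "dz": 0.001, "rx": 0, "ry": 0, "rz": 0}, {"dx": -0.0012, "dy": 0, "dz": 0.0012, "rx": 0, "ry": 0, "rz": 0}, {"dx": -0.0012, "dy": 0, "dz": 0.0012, "rx": 0, "ry": 0, "rz": 0}, {"dx": -0.0012, "dy": 0, "dz": 0.0012, "rx": 0, "ry": 0, "rz": 0}]}}

```text
time: 9.8
position: [0.5861, 0.1269, 0.0827]
tool_rot: [0.719, 0.58, 0.299, -0.24]
ft_force: [1.5, -0.8, 2.9]
grip_width: 0.0321
```

Call:
{"name": "step_arm", "arguments": {"targets": [{"dx": -0.0003, "dy": 0, "dz": 0.0003, "rx": 0, "ry": 0, "rz": 0}, {"dx": -0.0003, "dy": 0, "dz": 0.0003, "rx": 0, "ry": 0, "rz": 0}, {"dx": -0.0003, "dy": 0, "dz": 0.0003, "rx": 0, "ry": 0, "rz": 0}, {"dx": -0.0003, "dy": 0, "dz": 0.0003, "rx": 0, "ry": 0, "rz": 0}, {"dx": -0.0003, "dy": 0, "dz": 0.0003, "rx": 0, "ry": 0, "rz": 0}], "gripper": 1}}

```text
time: 10.42
position: [0.586, 0.1269, 0.0821]
tool_rot: [0.719, 0.58, 0.299, -0.24]
ft_force: [-1.1, -0.0, -0.2]
grip_width: 0.0738
```

Call:
{"name": "step_arm", "arguments": {"targets": [{"dx": 0, "dy": 0, "dz": 0, "rx": 0, "ry": 0, "rz": 0}, {"dx": 0, "dy": 0, "dz": 0, "rx": 0, "ry": 0, "rz": 0}, {"dx": 0, "dy": 0, "dz": -0.02, "rx": 0, "ry": 0, "rz": 0}, {"dx": 0, "dy": 0, "dz": -0.04, "rx": 0, "ry": 0, "rz": 0}, {"dx": 0, "dy": 0, "dz": -0.06, "rx": 0, "ry": 0, "rz": 0}]}}

```text
time: 11.05
position: [0.577, 0.0839, 0.126]
tool_rot: [0.719, 0.58, 0.299, -0.239]
ft_force: [0.4, -0.3, 0.4]
grip_width: 0.0869
```

Run:
```python
from tubefit import *
c=viewer.camera("wrist"); crop(c,0,0,640,480,1,"pics/w7.png",2)
fit("wrist",.065,.13)
go([.567,-.052,.22],rt([np.cos(.0),np.sin(.0),0],D))
for az in np.radians([-60,-12,30,78]): go([.567,-.052,.22],rt([np.cos(az),np.sin(az),0],D))
```

```text
wrist a -0.070 n 1126 b [-0.0139 0.0167] ztop 0.0978
wrist a -0.060 n 722 b [-0.0141 0.0170] ztop 0.0984
wrist a -0.050 n 572 b [-0.0140 0.0165] ztop 0.0981
wrist a -0.040 n 513 b [-0.0119 0.0151] ztop 0.0959
wrist a -0.030 n 733 b [-0.0179 0.0216] ztop 0.0958
wrist a -0.020 n 600 b [-0.0180 0.0218] ztop 0.0958
wrist a -0.010 n 459 b [-0.0112 0.0153] ztop 0.0959
wrist a -0.000 n 423 b [-0.0114 0.0155] ztop 0.0961
wrist a 0.010 n 396 b [-0.0110 0.0158] ztop 0.0963
wrist a 0.020 n 562 b [-0.0176 0.0212] ztop 0.0960
wrist a 0.030 n 485 b [-0.0184 0.0217] ztop 0.0962
wrist a 0.040 n 292 b [-0.0108 0.0150] ztop 0.0962
a max 0.04302291841678249 a min -0.07028441271142907
t 11.15 d mm [ -29.    18.6 -160.8] rv [  5.2 -44.8 -11.6] |rv| 46.5 pos [0.5782 0.0829 0.1266] grip 0.0866 F [0.8 0.6 0.1] q [-0.42  0.73  1.77  0.92  1.06 -0.85]
t 11.15 d mm [ -29.    18.6 -160.8] rv [-18.4 -42.5  45.2] |rv| 64.7 pos [0.5782 0.0829 0.1266] grip 0.0866 F [0.8 0.6 0.1] q [-0.42  0.73  1.77  0.92  1.06 -0.85]
t 11.15 d mm [ -29.    18.6 -160.8] rv [  0.5 -45.   -0.2] |rv| 45.0 pos [0.5782 0.0829 0.1266] grip 0.0866 F [0.8 0.6 0.1] q [-0.42  0.73  1.77  0.92  1.06 -0.85]
t 11.15 d mm [ -29.    18.6 -160.8] rv [ 16.9 -42.7 -40. ] |rv| 61.0 pos [0.5782 0.0829 0.1266] grip 0.0866 F [0.8 0.6 0.1] q [-0.42  0.73  1.77  0.92  1.06 -0.85]
t 11.15 d mm [ -29.    18.6 -160.8] rv [ 35.6 -34.8 -85.2] |rv| 98.6 pos [0.5782 0.0829 0.1266] grip 0.0866 F [0.8 0.6 0.1] q [-0.42  0.73  1.77  0.92  1.06 -0.85]
```

View pics/w7.png

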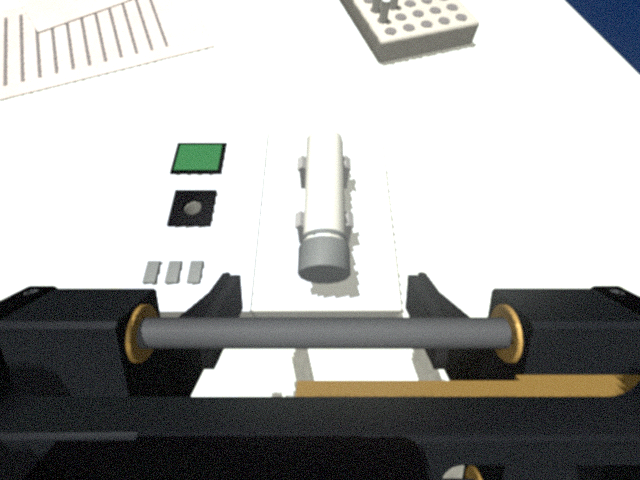

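Call:
{"name": "step_arm", "arguments": {"targets": [{"dx": -0.005, "dy": 0.002, "dz": -0.025, "rx": 0, "ry": -7, "rz": 0}, {"dx": -0.01, "dy": 0.006, "dz": -0.06, "rx": 0, "ry": -16, "rz": 0}, {"dx": -0.016, "dy": 0.01, "dz": -0.095, "rx": 0, "ry": -25, "rz": 0}, {"dx": -0.022, "dy": 0.014, "dz": -0.13, "rx": 0, "ry": -35, "rz": 0}, {"dx": -0.029, "dy": 0.0186, "dz": -0.161, "rx": 0, "ry": -45, "rz": 0}]}}

```text
time: 11.78
position: [0.5669, -0.0535, 0.2219]
tool_rot: [0.78, 0.626, 0.0, 0.005]
ft_force: [-0.3, 0.7, -0.9]
grip_width: 0.0871
```

Run:
```python
from tubefit import *
go([.567,-.052,.22],RD)
c=viewer.camera("wrist"); crop(c,0,0,640,480,1,"pics/w8.png",2); print(proj(c,[.567,-.052,.125]),proj(c,[.567,-.052,.055]))
c=viewer.camera("side"); crop(c,0,0,640,480,1,"pics/s8.png",2)
```

```text
t 11.78 d mm [ 1.5 -0.2  1.9] rv [ 0.4  0.4 -0.5] |rv| 0.8 pos [ 0.5669 -0.0535  0.2219] grip 0.0871 F [-0.3  0.7 -0.9] q [-0.29  0.47  1.6  -0.01  1.06 -0.07]
[322.1148169  240.93761912] [321.91828829 218.07462453]
```

View pics/w8.png

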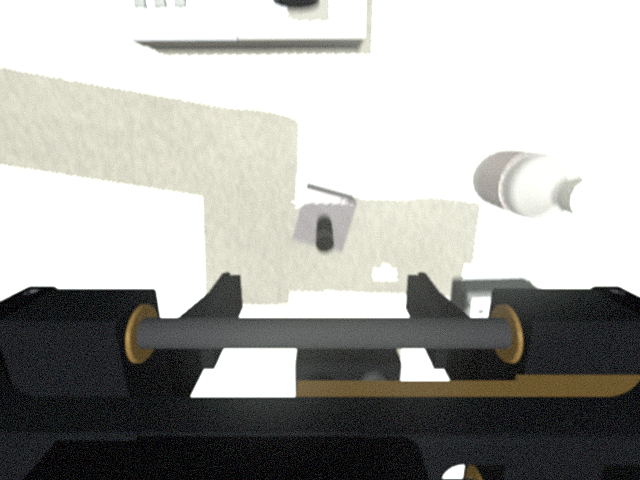

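View pics/s8.png

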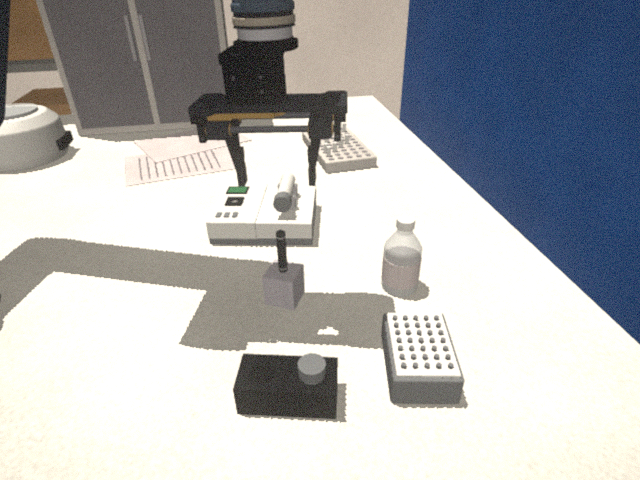

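Run:
```python
from tubefit import *
c=viewer.camera("wrist")
X,ok=cloud(c)
m=ok&(X[...,2]>.075)&(X[...,2]<.15)&(abs(X[...,0]-.567)<.03)&(abs(X[...,1]+.052)<.03)
q=X[m]; print(m.sum(),q[:,2].max(), q.mean(0))
t=q[q[:,2]>np.percentile(q[:,2],99)-.004]; print("top",len(t),t.mean(0),t.min(0),t.max(0))
print("b range",np.percentile((q-[.567,-.052,0])@Y,[2,98]))
for s in ("top",):
    c=viewer.camera(s); print(c["depth"].min())
```

```text
510 0.12667557201874108 [ 0.56860855 -0.05031285  0.11334337]
top 261 [ 0.56821068 -0.05263113  0.12487744] [ 0.56145252 -0.05972646  0.12222797] [ 0.57494641 -0.04626534  0.12667557]
b range [-0.00515366  0.0078398 ]
0.0
```

Run:
```python
from tubefit import *
go([.5678,-.0525,.092],RD)
```

```text
t 11.97 d mm [ -1.6   1.  127.8] rv [ 0.3 -0.2 -0.4] |rv| 0.5 pos [ 0.5665 -0.051   0.2198] grip 0.0871 F [-0.6  1.   0.1] q [-0.29  0.48  1.6   0.    1.06 -0.07]
```

Call:
{"name": "step_arm", "arguments": {"targets": [{"dx": -0.0016, "dy": 0.001, "dz": 0.03, "rx": 0.3, "ry": -0.2, "rz": -0.4}, {"dx": -0.0016, "dy": 0.001, "dz": 0.065, "rx": 0.3, "ry": -0.2, "rz": -0.4}, {"dx": -0.0016, "dy": 0.001, "dz": 0.1, "rx": 0.3, "ry": -0.2, "rz": -0.4}, {"dx": -0.0016, "dy": 0.001, "dz": 0.12, "rx": 0.3, "ry": -0.2, "rz": -0.4}, {"dx": -0.0016, "dy": 0.001, "dz": 0.1275, "rx": 0.3, "ry": -0.2, "rz": -0.4}]}}

```text
time: 12.6
position: [0.5655, -0.0522, 0.0895]
tool_rot: [0.777, 0.629, -0.001, -0.003]
ft_force: [0.3, 0.1, 1.0]
grip_width: 0.087
```

Run:
```python
from tubefit import *
go([.5678,-.0525,.092],RD)
c=viewer.camera("wrist"); crop(c,0,0,640,480,1,"pics/w9.png",2)
```

```text
t 12.6 d mm [ 0.2  2.3 -2.5] rv [-0.4 -0.1 -0.1] |rv| 0.4 pos [ 0.5655 -0.0522  0.0895] grip 0.087 F [0.3 0.1 1. ] q [-0.29  0.67  1.69  0.    0.78 -0.08]
```

View pics/w9.png

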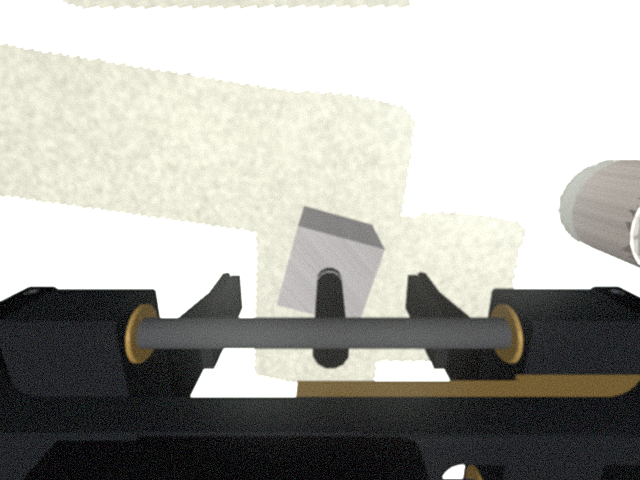

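Call:
{"name": "step_arm", "arguments": {"targets": [{"dx": 0, "dy": 0.0023, "dz": -0.0025, "rx": -0.4, "ry": -0.1, "rz": 0}, {"dx": 0, "dy": 0.0023, "dz": -0.0025, "rx": -0.4, "ry": -0.1, "rz": 0}, {"dx": 0, "dy": 0.0023, "dz": -0.0025, "rx": -0.4, "ry": -0.1, "rz": 0}, {"dx": 0, "dy": 0.0023, "dz": -0.0025, "rx": -0.4, "ry": -0.1, "rz": 0}, {"dx": 0, "dy": 0.0023, "dz": -0.0025, "rx": -0.4, "ry": -0.1, "rz": 0}], "gripper": 0.35, "force": 45}}

```text
time: 13.28
position: [0.5682, -0.0528, 0.0924]
tool_rot: [0.777, 0.629, 0.0, 0.001]
ft_force: [-0.5, 0.1, 0.4]
grip_width: 0.045
```

Run:
```python
from tubefit import *
go([.5678,-.0525,.092],RD)
c=viewer.camera("wrist"); crop(c,0,0,640,480,1,"pics/w10.png",2)
```

```text
t 13.28 d mm [ 0.2 -0.5  0.4] rv [ 0.1  0.  -0.1] |rv| 0.1 pos [ 0.5682 -0.0528  0.0924] grip 0.045 F [-0.5  0.1  0.4] q [-0.29  0.67  1.69 -0.    0.78 -0.08]
```

View pics/w10.png

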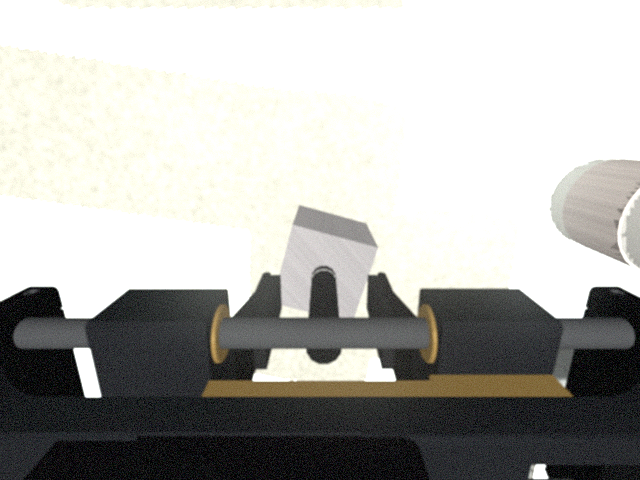

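Centred (handle at column 323, jaws' centre 324). Close.

Call:
{"name": "step_arm", "arguments": {"targets": [{"dx": 0, "dy": 0, "dz": 0, "rx": 0, "ry": 0, "rz": 0}, {"dx": 0, "dy": 0, "dz": 0, "rx": 0, "ry": 0, "rz": 0}, {"dx": 0, "dy": 0, "dz": 0, "rx": 0, "ry": 0, "rz": 0}, {"dx": 0, "dy": 0, "dz": 0, "rx": 0, "ry": 0, "rz": 0}, {"dx": 0, "dy": 0, "dz": 0, "rx": 0, "ry": 0, "rz": 0}], "gripper": 0, "force": 50}}

```text
time: 13.95
position: [0.5681, -0.0527, 0.0923]
tool_rot: [0.777, 0.629, 0.0, 0.001]
ft_force: [-0.1, 0.0, 1.1]
grip_width: 0.012
```

Call:
{"name": "step_arm", "arguments": {"targets": [{"dx": 0, "dy": 0, "dz": 0, "rx": 0, "ry": 0, "rz": 0}, {"dx": 0, "dy": 0, "dz": 0, "rx": 0, "ry": 0, "rz": 0}, {"dx": 0, "dy": 0, "dz": 0, "rx": 0, "ry": 0, "rz": 0}, {"dx": 0, "dy": 0, "dz": 0, "rx": 0, "ry": 0, "rz": 0}, {"dx": 0, "dy": 0, "dz": 0, "rx": 0, "ry": 0, "rz": 0}]}}

```text
time: 14.58
position: [0.5681, -0.0527, 0.0923]
tool_rot: [0.777, 0.629, 0.0, 0.001]
ft_force: [-0.2, 0.7, -1.3]
grip_width: 0.0121
```

Gripped (12 mm reading, same −2 mm offset as on the cap). Lift straight up.

Call:
{"name": "step_arm", "arguments": {"targets": [{"dx": 0, "dy": 0, "dz": -0.015, "rx": 0, "ry": 0, "rz": 0}, {"dx": 0, "dy": 0, "dz": -0.04, "rx": 0, "ry": 0, "rz": 0}, {"dx": 0, "dy": 0, "dz": -0.075, "rx": 0, "ry": 0, "rz": 0}, {"dx": 0, "dy": 0, "dz": -0.105, "rx": 0, "ry": 0, "rz": 0}, {"dx": 0, "dy": 0, "dz": -0.12, "rx": 0, "ry": 0, "rz": 0}]}}

```text
time: 15.2
position: [0.5688, -0.0528, 0.2149]
tool_rot: [0.777, 0.629, 0.001, 0.002]
ft_force: [-0.0, 0.2, -0.8]
grip_width: 0.0121
```

Run:
```python
from tubefit import *
port=P-Y*.107
print(port)
go([port[0],port[1],.21],RD)
for n in ("top","side","wrist"):
    c=viewer.camera(n); crop(c,0,0,640,480,1,f"pics/{n}11.png",2)
    im=c["img"];
```

```text
[0.49282844 0.20800055 0.082     ]
t 15.2 d mm [ 239.2 -128.7    4.1] rv [ 0.3  0.  -0.1] |rv| 0.3 pos [ 0.5688 -0.0528  0.2149] grip 0.0121 F [-0.   0.2 -0.8] q [-0.29  0.49  1.6  -0.    1.05 -0.08]
```

View pics/side11.png

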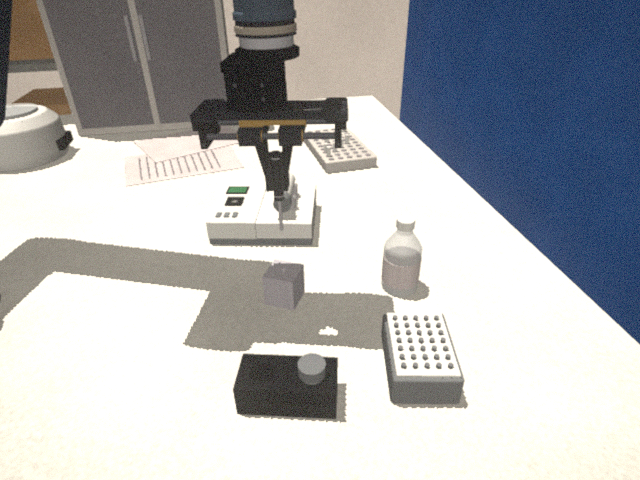

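View pics/wrist11.png

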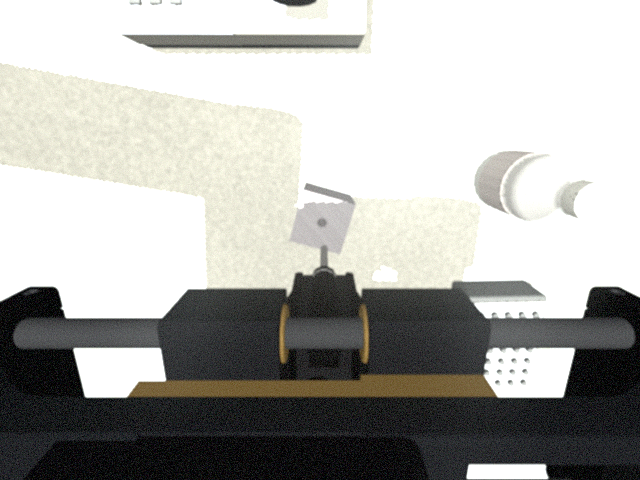

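Call:
{"name": "step_arm", "arguments": {"targets": [{"dx": 0.03, "dy": -0.016, "dz": 0, "rx": 0, "ry": 0, "rz": 0}, {"dx": 0.07, "dy": -0.038, "dz": 0, "rx": 0, "ry": 0, "rz": 0}, {"dx": 0.12, "dy": -0.065, "dz": 0, "rx": 0, "ry": 0, "rz": 0}, {"dx": 0.17, "dy": -0.092, "dz": 0, "rx": 0, "ry": 0, "rz": 0}, {"dx": 0.21, "dy": -0.113, "dz": 0, "rx": 0, "ry": 0, "rz": 0}]}}

```text
time: 15.98
position: [0.4994, 0.178, 0.2109]
tool_rot: [0.777, 0.629, -0.001, 0.0]
ft_force: [0.4, 0.4, 0.1]
grip_width: 0.0119
```

Call:
{"name": "step_arm", "arguments": {"targets": [{"dx": 0.01, "dy": -0.005, "dz": 0.005, "rx": 0, "ry": 0, "rz": 0}, {"dx": 0.02, "dy": -0.01, "dz": 0.01, "rx": 0, "ry": 0, "rz": 0}, {"dx": 0.027, "dy": -0.014, "dz": 0.018, "rx": 0, "ry": 0, "rz": 0}, {"dx": 0.027, "dy": -0.014, "dz": 0.022, "rx": 0, "ry": 0, "rz": 0}, {"dx": 0.027, "dy": -0.014, "dz": 0.022, "rx": 0, "ry": 0, "rz": 0}]}}

```text
time: 16.6
position: [0.4914, 0.2065, 0.1883]
tool_rot: [0.777, 0.629, -0.001, 0.0]
ft_force: [0.3, 0.3, 0.3]
grip_width: 0.0125
```

Run:
```python
from tubefit import *
port=P-Y*.107
go([port[0],port[1],.19],RD)
for n in ("top","side","wrist"):
    c=viewer.camera(n); crop(c,0,0,640,480,1,f"pics/{n}12.png",2); print(n,proj(c,[port[0],port[1],.053]))
    if n=="wrist": crop(c,250,150,410,290,5,"pics/wc12.png",2)
    if n=="side": crop(c,200,130,340,250,5,"pics/sc12.png",2)
```

```text
t 16.6 d mm [ 1.8  1.1 -1.7] rv [-0.1  0.1 -0.1] |rv| 0.2 pos [0.4914 0.2065 0.1883] grip 0.0125 F [0.3 0.3 0.3] q [ 0.19  0.48  1.72 -0.    0.95  0.4 ]
top [189.91641751 317.42474303]
side [233.308548   200.28086351]
wrist [324.4908178  227.44975207]
```

View pics/wc12.png

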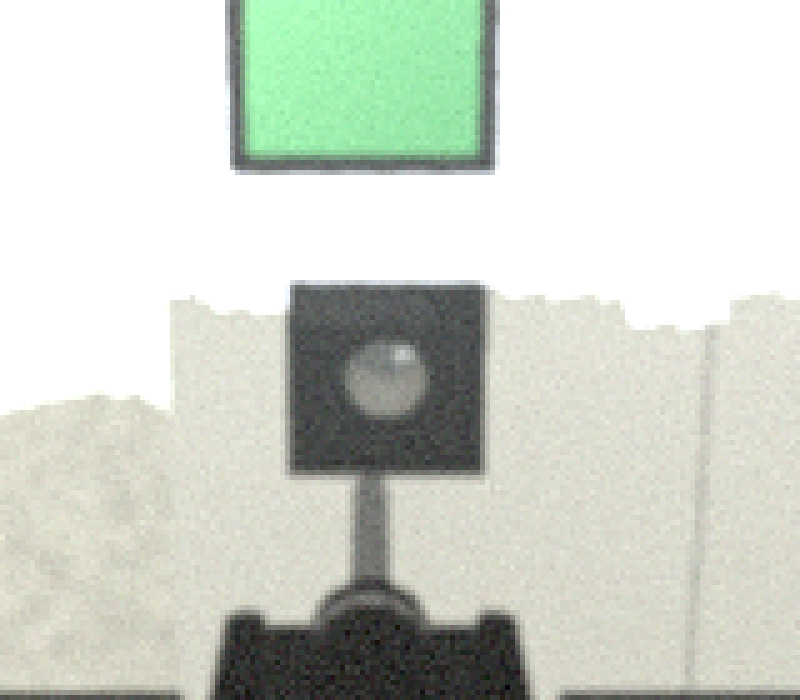

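View pics/sc12.png

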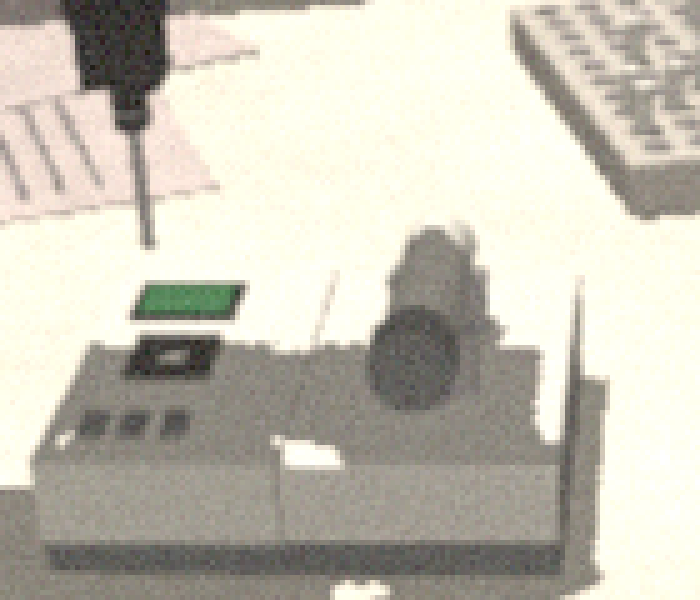

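View pics/top12.png

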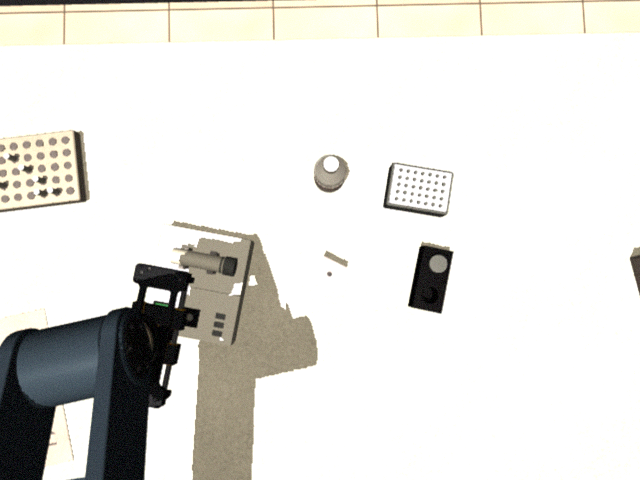

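Run:
```python
from tubefit import *
c=viewer.camera("wrist"); o=telemetry.get_obs(); R0=Rot.from_quat(o["tool_rot"]).as_matrix()
tz=o["position"][2]-.0873
for v in (245,247): 
  tip=ray(c,324.1,v,tz); print("tip",tip, "TCP",o["position"])
b=ray(c,327.5,226.,.053); print("port wrist",b, "tool d", R0.T@(b-tip)*1000)
# predict: vertical tip ideal pixel
print(proj(c,[*o["position"][:2],tz]))
# cross-check side cam
s=viewer.camera("side")
print("side tip tri", ray(s,200+149/5,130+246/5,tz), "side port",ray(s,200+171/5,130+357/5,.053))
```

```text
tip [0.49262726 0.20850925 0.10180044] TCP [0.49174099 0.20686314 0.18910044]
tip [0.4923118  0.20702636 0.10180044] TCP [0.49174099 0.20686314 0.18910044]
port wrist [0.49566852 0.20879996 0.053     ] tool d [ 2.502207    2.92303739 48.79642195]
[323.37158684 247.36650277]
side tip tri [0.49177979 0.20309705 0.10180044] side port [0.49456852 0.20260837 0.053     ]
```

Call:
{"name": "step_arm", "arguments": {"targets": [{"dx": 0.0013, "dy": 0.0028, "dz": 0.005, "rx": 0, "ry": 0, "rz": 0}, {"dx": 0.0013, "dy": 0.0028, "dz": 0.017, "rx": 0, "ry": 0, "rz": 0}, {"dx": 0.0013, "dy": 0.0028, "dz": 0.03, "rx": 0, "ry": 0, "rz": 0}, {"dx": 0.0013, "dy": 0.0028, "dz": 0.04, "rx": 0, "ry": 0, "rz": 0}, {"dx": 0.0013, "dy": 0.0028, "dz": 0.04, "rx": 0, "ry": 0, "rz": 0}]}}

```text
time: 17.48
position: [0.4938, 0.2074, 0.1478]
tool_rot: [0.777, 0.629, -0.002, -0.0]
ft_force: [-0.4, -0.5, -0.5]
grip_width: 0.0118
```

Run:
```python
from tubefit import *
go([.4948,.2075,.112],RD)
for n in ("side","wrist"):
    c=viewer.camera(n)
    if n=="wrist": crop(c,250,150,410,290,5,"pics/wc13.png",3)
    if n=="side": crop(c,200,130,340,250,5,"pics/sc13.png",2)
```

```text
t 17.48 d mm [ 0.4  1.1 35.8] rv [-0.2  0.1 -0.1] |rv| 0.2 pos [0.4938 0.2074 0.1478] grip 0.0118 F [-0.4 -0.5 -0.5] q [ 0.19  0.54  1.74 -0.    0.86  0.4 ]
```

View pics/wc13.png

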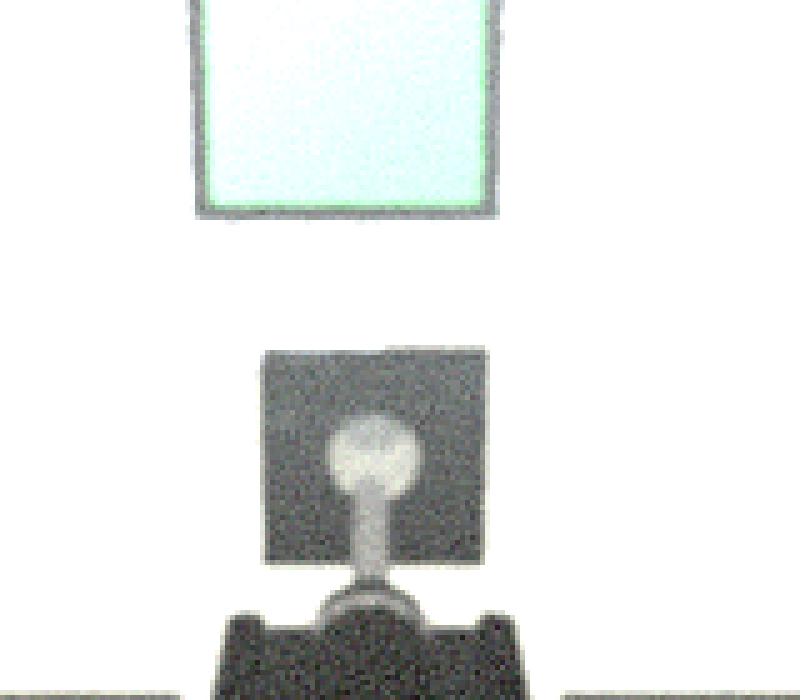

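View pics/sc13.png

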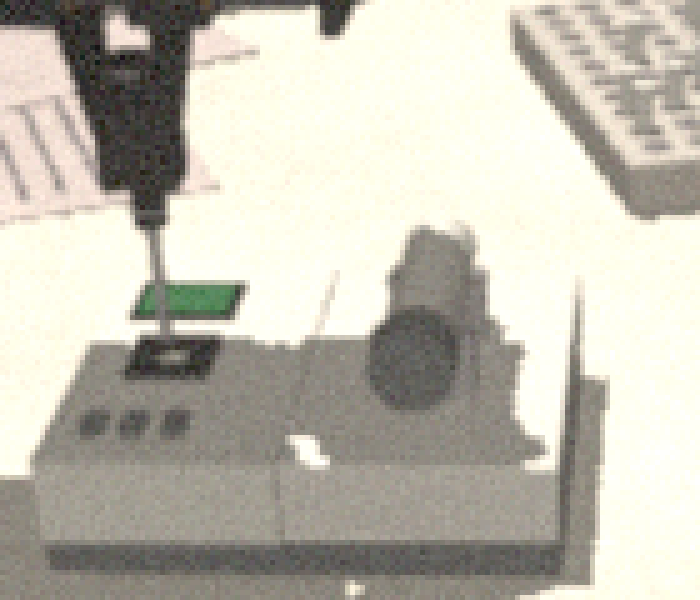

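Run:
```python
from tubefit import *
c=viewer.camera("wrist"); o=telemetry.get_obs(); R0=Rot.from_quat(o["tool_rot"]).as_matrix()
tip=ray(c,324.1,245.9,o["position"][2]-.0873); b=ray(c,325.1,241.6,.053); print(tip,b,"tool d", R0.T@(b-tip)*1000)
s=viewer.camera("side")
print("side", ray(s,200+165/5,130+338/5,tip[2]),ray(s,200+172/5,130+357/5,.053))
```

```text
[0.49539523 0.20878493 0.06192546] [0.49619989 0.20899973 0.053     ] tool d [0.38895234 0.74115763 8.92506644]
side [0.49322925 0.20213403 0.06192546] [0.49496787 0.20252696 0.053     ]
```

Call:
{"name": "step_arm", "arguments": {"targets": [{"dx": 0.0005, "dy": 0.001, "dz": 0.004, "rx": 0, "ry": 0, "rz": 0}, {"dx": 0.0005, "dy": 0.001, "dz": 0.012, "rx": 0, "ry": 0, "rz": 0}, {"dx": 0.0005, "dy": 0.001, "dz": 0.02, "rx": 0, "ry": 0, "rz": 0}, {"dx": 0.0005, "dy": 0.001, "dz": 0.026, "rx": 0, "ry": 0, "rz": 0}, {"dx": 0.0005, "dy": 0.001, "dz": 0.027, "rx": 0, "ry": 0, "rz": 0}]}}

```text
time: 18.3
position: [0.4956, 0.2078, 0.1217]
tool_rot: [0.777, 0.629, -0.001, 0.0]
ft_force: [0.4, 0.1, -0.1]
grip_width: 0.0119
```

Run:
```python
from tubefit import *
go([.4948,.2075,.112],RD)
for n in ("side","wrist"):
    c=viewer.camera(n)
    if n=="wrist": crop(c,250,150,410,290,5,"pics/wc14.png",3)
    if n=="side": crop(c,200,130,340,250,5,"pics/sc14.png",2)
```

```text
t 18.3 d mm [-0.5 -0.7  9.7] rv [-0.   0.1 -0.1] |rv| 0.1 pos [0.4956 0.2078 0.1217] grip 0.0119 F [ 0.4  0.1 -0.1] q [ 0.19  0.59  1.76 -0.    0.8   0.4 ]
```

View pics/wc14.png

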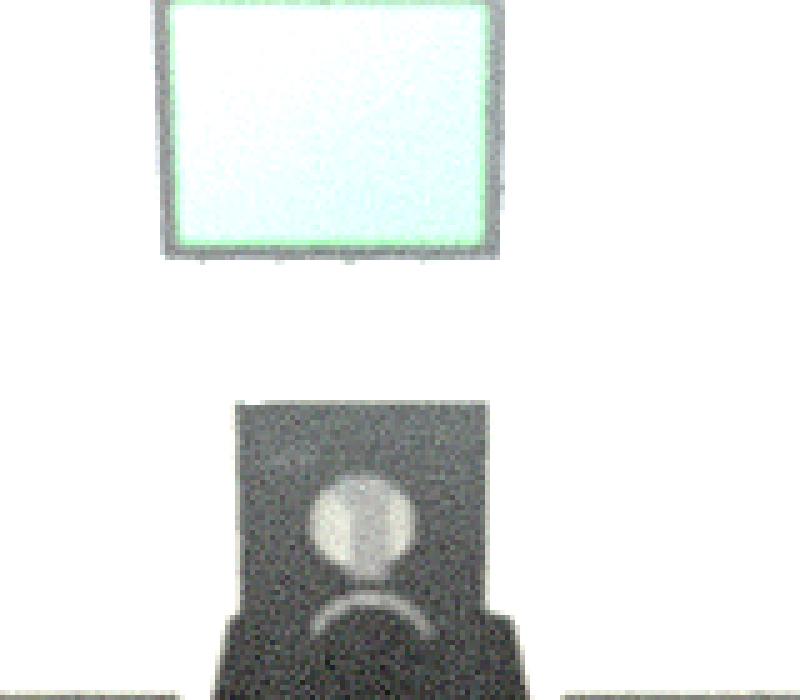

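View pics/sc14.png

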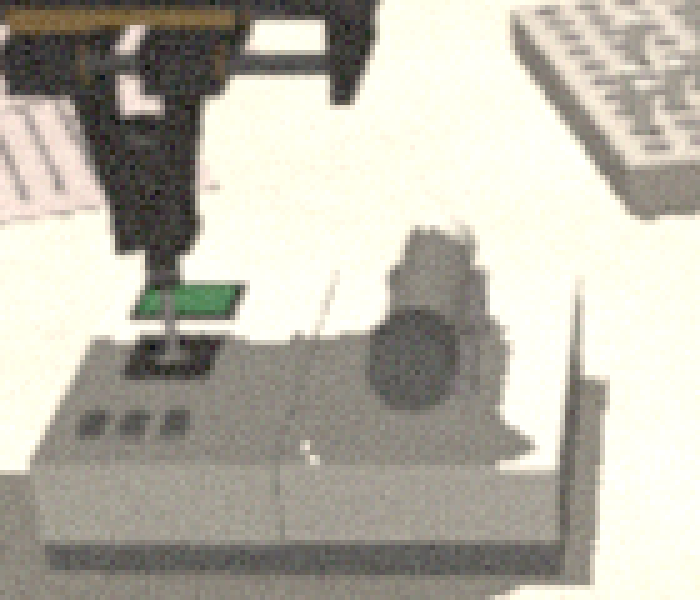

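Call:
{"name": "step_arm", "arguments": {"targets": [{"dx": 0, "dy": -0.0008, "dz": 0.002, "rx": 0, "ry": 0, "rz": 0}, {"dx": 0, "dy": -0.0008, "dz": 0.004, "rx": 0, "ry": 0, "rz": 0}, {"dx": 0, "dy": -0.0008, "dz": 0.006, "rx": 0, "ry": 0, "rz": 0}, {"dx": 0, "dy": -0.0008, "dz": 0.007, "rx": 0, "ry": 0, "rz": 0}, {"dx": 0, "dy": -0.0008, "dz": 0.007, "rx": 0, "ry": 0, "rz": 0}], "force": 60}}

```text
time: 19.02
position: [0.4953, 0.2081, 0.1153]
tool_rot: [0.777, 0.629, -0.0, 0.0]
ft_force: [0.4, 0.3, 2.3]
grip_width: 0.0117
```

Run:
```python
from tubefit import *
import time
go([.4948,.2075,.112],RD)
f=[]
for i in range(4):
    viewer.camera("wrist"); f.append(telemetry.get_obs()["ft_force"])
print(np.mean(f,0)); go([.4948,.2075,.112],RD)
```

```text
t 19.02 d mm [-0.7 -0.4  3.3] rv [ 0.   0.1 -0.1] |rv| 0.1 pos [0.4953 0.2081 0.1153] grip 0.0117 F [0.4 0.3 2.3] q [ 0.19  0.6   1.76 -0.    0.78  0.4 ]
[-0.37300119  0.43544519  2.02941069]
t 19.23 d mm [-0.7 -0.3  3.3] rv [ 0.   0.1 -0.1] |rv| 0.1 pos [0.4953 0.2081 0.1153] grip 0.0117 F [-1.2 -0.4  2.5] q [ 0.19  0.6   1.76 -0.    0.78  0.4 ]
```

Call:
{"name": "step_arm", "arguments": {"targets": [{"dx": 0, "dy": 0, "dz": 0.001, "rx": 0, "ry": 0, "rz": 0}, {"dx": 0, "dy": 0, "dz": 0.002, "rx": 0, "ry": 0, "rz": 0}, {"dx": 0, "dy": 0, "dz": 0.003, "rx": 0, "ry": 0, "rz": 0}, {"dx": 0, "dy": 0, "dz": 0.0035, "rx": 0, "ry": 0, "rz": 0}, {"dx": 0, "dy": 0, "dz": 0.0035, "rx": 0, "ry": 0, "rz": 0}]}}

```text
time: 19.85
position: [0.4953, 0.2081, 0.112]
tool_rot: [0.777, 0.629, -0.0, 0.001]
ft_force: [-1.1, -0.4, 5.4]
grip_width: 0.0123
```

Run:
```python
from tubefit import *
f=[]
for i in range(4):
    viewer.camera("wrist"); f.append(telemetry.get_obs()["ft_force"])
print(np.mean(f,0)); go([.4948,.2075,.112],RD)
```

```text
[-0.96416123  0.04856117  5.54756792]
t 20.05 d mm [-0.7 -0.4  0. ] rv [ 0.   0.1 -0.1] |rv| 0.1 pos [0.4953 0.2081 0.112 ] grip 0.012 F [-1.4  1.3  5.2] q [ 0.19  0.6   1.76 -0.    0.77  0.4 ]
```

Call:
{"name": "step_arm", "arguments": {"targets": [{"dx": 0, "dy": 0, "dz": 0.0005, "rx": 0, "ry": 0, "rz": 0}, {"dx": 0, "dy": 0, "dz": 0.001, "rx": 0, "ry": 0, "rz": 0}, {"dx": 0, "dy": 0, "dz": 0.001, "rx": 0, "ry": 0, "rz": 0}, {"dx": 0, "dy": 0, "dz": 0.001, "rx": 0, "ry": 0, "rz": 0}, {"dx": 0, "dy": 0, "dz": 0.001, "rx": 0, "ry": 0, "rz": 0}]}}

```text
time: 20.68
position: [0.4954, 0.2081, 0.1118]
tool_rot: [0.777, 0.629, -0.0, 0.001]
ft_force: [-1.6, 0.7, 9.1]
grip_width: 0.0121
```

Run:
```python
from tubefit import *
f=[]
for i in range(4):
    c=viewer.camera("wrist"); f.append(telemetry.get_obs()["ft_force"])
print(np.mean(f,0)); go([.4948,.2075,.112],RD)
crop(c,0,0,640,480,1,"pics/w15.png",2)
c=viewer.camera("side"); crop(c,200,130,340,250,5,"pics/sc15.png",2)
```

```text
[-1.88178267  0.19836394  9.52255106]
t 20.88 d mm [-0.8 -0.5 -0.2] rv [ 0.1  0.1 -0.1] |rv| 0.1 pos [0.4954 0.2081 0.1118] grip 0.0119 F [-1.5  0.6  9.3] q [ 0.19  0.6   1.76 -0.    0.77  0.4 ]
```

View pics/w15.png

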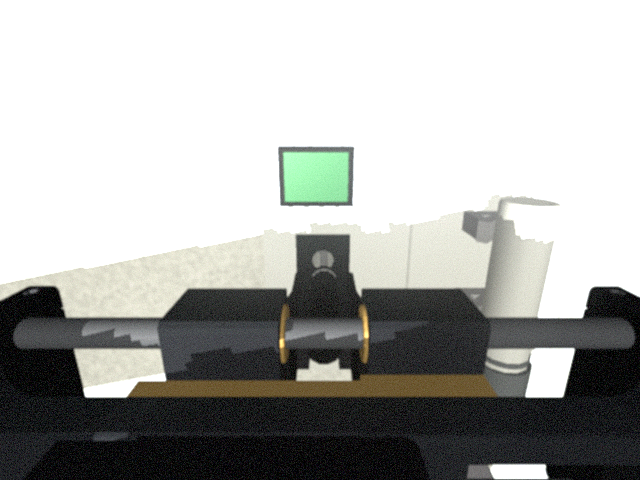

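View pics/sc15.png

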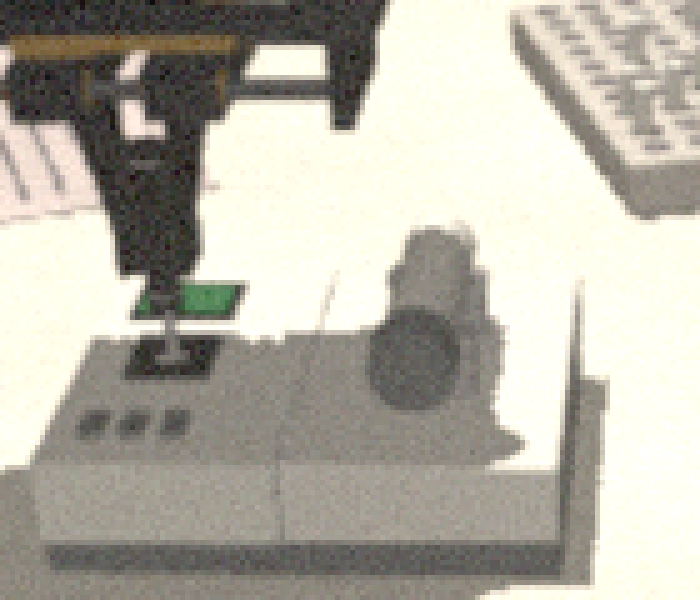

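Run:
```python
from h import *
print(robot.hand_in()); o=telemetry.get_obs(); print(o["time"],o["ft_force"],o["position"],o["grip_width"])
```

```text
the job is handed in; nothing more can be done
None
the job is handed in; nothing more can be done
```

The job is handed in at about 21 s. The reference tube lies in the cradle, and the stylus is still gripped, holding the calibration button down through the port.

**Tube:** I gripped the tall tube by its cap, lifted it out of the rack, laid it in both saddles with the cap towards the robot's right, and let go. Depth readings after release showed the barrel level, its top 96 mm above the bench (96.5 mm expected) and within about 2 mm of the cradle point along its length.

**Stylus:** The last picture before pressing showed the rod inside the port, about 1 mm off centre, which I corrected by 0.8 mm. In the final press a further 1 mm command moved the tool only 0.2 mm. The force rose from 5.5 N to 9.5 N, so the button is on its solid stop. The tool height was within 0.5 mm of the value for fully down. I have no direct reading of the button's travel.

**Checks that disagreed:**
- The finger opening read about 2 mm less than the true cap and handle widths.
- The jaws had not finished closing when I began to lift the tube. Pictures and depth readings afterwards showed it held correctly.
- The cameras disagreed with each other by about 2 mm, and up to about 6 mm in y for the side camera, so I aligned the stylus using relative measurements within one view.
- An early move call without all six numbers per row was refused, and nothing moved.

The arm never touched the bottle, the tip box or the short tube.

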